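# Set up the pottery photo shoot

## Robot

A 6-joint arm with a two-finger parallel gripper is mounted at the origin on the work surface. World frame = base frame: x ahead of the robot, y to its left, z up, the work surface at z = 0. Lengths are in m, angles in rad, forces in N, time in s.
With the tool pointing down it reaches from about 0.3 to 1 m from the base axis. Payload 5.1 kg.
Tool frame: the origin (TCP) lies between the finger pads; the fingertips stand ahead of it and the grasp point (between the pads) lies 5 mm behind it (r.tips_ahead is the z of the fingertips in the tool frame, in m); z points along the fingers, y is the direction in which the jaws open and shut (so a half turn about z gives the same grasp; the last joint's range is limited). The gripper opens to 95 mm and grips with 3 to 60 N. Pads are 20 mm wide; open, the fingers measure 119 mm over their backs; the gripper's body (75 mm by 180 mm) begins 59 mm behind the grasp point.
Start: joints at [-1.188, 0.124, 1.65, -0, 1.367, -0.083], TCP at [0.292, -0.581, 0.229] pointing down, gripper open.
Joint ranges: [-2.61, 2.61], [-1.02, 2.33], [0.03, 2.71], [-1.35, 4.49], [0.32, 2.68], [-2.91, 2.91]. Speed limits (rad/s): [2.57, 2.57, 3.14, 3.14, 3.14, 3.14].

## Interface

Orientations are given as a unit quaternion [x, y, z, w].
In Python, from station import r gives the robot as it stands.
- The arm moves only by the tool send_rows, never from a script. Its argument "rows" is a list of rows, each a list of 7 numbers: the shift along the tool's x, y, z in units of 30 cm (1.0 is 30 cm), then the turn, a rotation vector about the tool's x, y, z in units of 0.5 rad (1.0 is 0.5 rad), then the gripper's target within -1 to 1 (shut at 1, half-way at 0, fully open at -1). In form: [[tx, ty, tz, rx, ry, rz, fingers], ...]. A call has exactly 10 rows; each row is the pose to reach, as a shift and turn from the pose commanded when the call began, along the tool's axes at that moment; what a row does not reach only later rows make up. A row lasts 1/8 s, in which the tool goes at most 62.5 mm and 10.7 degrees, less where a joint would pass 70% of its speed; a pose out of reach is approached as far as the arm can. A call with a number of a shift or a turn outside -1 to 1 is refused whole. A call with a gripper value outside its range is refused whole. The fingers move at their own pace and stop on an object; the grip force is fixed at half the most. Time passes only in rows, so rows that repeat a pose let the fingers close, or fill a call up. It gives the time, the measured TCP pose, the force and the opening at its end, in the units of the state.
- r.get_obs(): the state, without advancing time (a new reading comes with each control period).
- r.snapshot(name): name is "side" or "top"; returns (picture, depth): 400x640x3 uint8, blue, green, red; 400x640 float32, m along the optical axis (not along the pixel's ray), 0 where there is no reading.
- r.camera_model(name): a dict with "K" (3x3 intrinsics, pixels), "rvec" (rotation vector, rad) and "tvec" (3), from world to camera coordinates, as OpenCV has them. Camera axes: x right, y down, z forward; pixel columns grow to the right and rows downward; lengths in m; the calibration is good to about 2 mm. A picture is of the moment at which its call begins. camera_model takes no time and is no camera call.
- r.sign_off(): hands the job in, once; it reports no verdict.
The state is a dict: "time_s": time; "joint_pos": joint angles; "qvel": joint speeds; "joint_efforts": joint torques, N m; "eef_pos": TCP position; "tcp_rot": TCP orientation; "contact_force": force on the tool from outside, world axes, zero at the start; "wrist_torque": the same for the moment, N m; "grip_width": finger opening in m.
Only numpy, scipy, OpenCV 4.12 (cv2) and the standard library are available. Lean on these libraries where they do the work, as an engineer would, in place of code of your own. Each camera call takes 0.05 s, during which the arm holds its last target.

## Task

Swing the lamp arm aside until its head is clear of the blue mat; with it out of the way, stand every bud vase upright on the bamboo board and push the wide closed bowl along the mat until it sits centred in the white circle. Then swing the lamp back so its head is right above the circle, and throw its switch fully over to turn it on. Leave the lidded jar and the black pot where they stand, and do not tip the bowl over.

Things in the scene. Friction and masses are not known exactly. Their poses are not given: they have to be found in the camera images.
- circle (a point): centre of the white circle (164 across) printed on the blue mat, on the table surface (the mat is paper-thin). Its axes are the mat's: x away from the robot, y to the left, z up. The mat reaches from x = -120 to 240 and y = -290 to 170 mm in this frame; it is fixed
- board_top (a point): centre of the top of the fixed bamboo board at the back of the mat: 130 deep (along its x) by 340 long (along its y), 18 thick; same axes as the circle's
- bowl: closed flattened unglazed pinkish bowl, too wide to grip: 140 across at 32 to 58 above the table, 86 high, foot 92 across. Origin at the centre of its foot. 550 g
- vase1: a squat glazed bud vase, 95 high: round belly 62 across up to 36 above its foot, shoulder tapering to 50, straight neck 28 across from 50 to 84, rim 36 across from 86 to 95. Origin at the centre of its foot, z up its axis. May be absent. 160 g
- vase2: a squat glazed bud vase, 95 high: round belly 62 across up to 36 above its foot, shoulder tapering to 50, straight neck 28 across from 50 to 84, rim 36 across from 86 to 95. Origin at the centre of its foot, z up its axis. May be absent. 160 g
- vase3: a squat glazed bud vase, 95 high: round belly 62 across up to 36 above its foot, shoulder tapering to 50, straight neck 28 across from 50 to 84, rim 36 across from 86 to 95. Origin at the centre of its foot, z up its axis. May be absent. 160 g
- vase4: a squat glazed bud vase, 95 high: round belly 62 across up to 36 above its foot, shoulder tapering to 50, straight neck 28 across from 50 to 84, rim 36 across from 86 to 95. Origin at the centre of its foot, z up its axis. May be absent. 160 g
- lamp (a joint): angle of the lamp boom (rad) about the upright post; it grows as the head swings to the robot's left (clockwise from above), range -0.4 to 1.5; light friction holds it where it is left
- lamp_grip (a point): point on the axis of the upright rubber grip (20 across, from 248 to 307 above the table) standing on the lamp head; this point is 285 above the table. The head below it is a disc 104 across, its underside 225 above the table
- lamp_hinge (a point): point on the hinge axis of the boom (a fixed upright post, 20 across, top 276 above the table) at the height of lamp_grip, 305 from it
- switch (a joint): the lamp's toggle switch on its own block: 0 off, leaning towards the block's -x; 1.0 fully over (on), leaning to +x; stays where left
- switch_tip (a point): tip of the switch lever, 80 long
- switch_base: fixed block of the switch; origin at the centre of its underside; the lever swings from its -x to its +x
- jar: bystander: lidded jar, 108 across and 122 high
- black_pot: bystander: open black pot, 110 across and 110 high
Mind the look-alikes: they are no part of the job. Several things look just like the bowl: the one meant starts farthest from the robot's base.

How it is judged:
On the way, in this order (a step that is already met when the one before it is completed fails the run):
1. the lamp head is swung clear of the mat (y of lamp_grip in the frame of circle above 0.19 m), for 0.2 s.
2. with the lamp clear, all vases stand on the board and the bowl is in the circle (x of vase1 in the frame of board_top between -0.06 and 0.06 m and y of vase1 in the frame of board_top between -0.165 and 0.165 m and z of vase1 in the frame of board_top between -0.006 and 0.008 m and angle between each of vase1, vase2, vase3, vase4's own z axis and vertical below 0.12 rad and linear speed of each of vase1, vase2, vase3, vase4, bowl below 0.03 m/s and x of vase2 in the frame of board_top between -0.06 and 0.06 m and y of vase2 in the frame of board_top between -0.165 and 0.165 m and z of vase2 in the frame of board_top between -0.006 and 0.008 m and x of vase3 in the frame of board_top between -0.06 and 0.06 m and y of vase3 in the frame of board_top between -0.165 and 0.165 m and z of vase3 in the frame of board_top between -0.006 and 0.008 m and x of vase4 in the frame of board_top between -0.06 and 0.06 m and y of vase4 in the frame of board_top between -0.165 and 0.165 m and z of vase4 in the frame of board_top between -0.006 and 0.008 m and horizontal distance between bowl and circle below 0.025 m and angle between bowl's own z axis and vertical below 0.1 rad and y of lamp_grip in the frame of circle above 0.19 m), for 0.2 s.
3. the lamp head is back above the circle (horizontal distance between lamp_grip and circle below 0.05 m), for 0.2 s.
At the end, for the whole second after the job is handed in: every vase upright (0.12 rad) and still on the board, its centre within 60 mm of the board centre in depth and 165 mm in length; bowl centre within 25 mm of the circle centre; lamp head within 50 mm of right above the circle, at rest; switch beyond 0.85 rad (x of vase1 in the frame of board_top between -0.06 and 0.06 m and y of vase1 in the frame of board_top between -0.165 and 0.165 m and z of vase1 in the frame of board_top between -0.006 and 0.008 m and angle between each of vase1, vase2, vase3, vase4's own z axis and vertical below 0.12 rad and linear speed of each of vase1, vase2, vase3, vase4, bowl below 0.03 m/s and x of vase2 in the frame of board_top between -0.06 and 0.06 m and y of vase2 in the frame of board_top between -0.165 and 0.165 m and z of vase2 in the frame of board_top between -0.006 and 0.008 m and x of vase3 in the frame of board_top between -0.06 and 0.06 m and y of vase3 in the frame of board_top between -0.165 and 0.165 m and z of vase3 in the frame of board_top between -0.006 and 0.008 m and x of vase4 in the frame of board_top between -0.06 and 0.06 m and y of vase4 in the frame of board_top between -0.165 and 0.165 m and z of vase4 in the frame of board_top between -0.006 and 0.008 m and horizontal distance between bowl and circle below 0.025 m and angle between bowl's own z axis and vertical below 0.1 rad and horizontal distance between lamp_grip and circle below 0.05 m and value of joint switch above 0.85 rad and velocity of joint lamp between -0.05 and 0.05 rad/s); the robot touches nothing.
It fails at once if the bowl is tipped over (angle between bowl's own z axis and vertical above 0.5 rad).
It fails at once if the jar is moved by more than 30 mm (distance of jar from where it was at the start of the episode above 0.03 m).
It fails at once if the black pot is moved by more than 30 mm (distance of black_pot from where it was at the start of the episode above 0.03 m).
Of vase1, vase2, vase3, vase4 only 2 to 4 are there at a start; the rules pass over those that are not, and their reading is None.
At some moment in a run one of bowl may be knocked a few centimetres aside while the robot is not near it.
Once in a run the grip may slacken for a moment while it holds something.
It also fails if it takes over 210 s, if anything falls off the work surface, if the arm or the gripper's body presses on something with over 40 N, if the wrist force passes 120 N, or if a joint passes its speed limit or range.

## Working session

There is one attempt and no reset: what is moved stays moved. The work goes in short steps, Python scripts to look and compute and a tool call to move; the robot and the scene stay as the last step left them, time stands still between calls to the robot, and variables do not carry over. Pictures are saved under pics/ and viewed, and the job is handed in when it is done.

Besides the shell and the picture viewer there is one more tool, called as name(argument=value, ...) on one line, values as JSON. send_rows: Moves the arm, as the interface text tells. Shifts and turns lie within -1 to 1; 1 stands for 30 cm of shift or 0.5 rad of turn. Its arguments: {"type":"object","properties":{"rows":{"type":"array"}},"required":["rows"]}

```bash
ls; mkdir -p pics
python3 - <<'E'
from station import r
import cv2,json
o=r.get_obs()
print(o, r.tips_ahead)
for n in ("side","top"):
    p,d=r.snapshot(n); cv2.imwrite(f"pics/{n}0.png",p)
    import numpy as np; np.save(f"pics/{n}0.npy",d)
    print(n,r.camera_model(n))
E
```

```text
pics
{'time_s': 0.0, 'joint_pos': array([-1.18757633e+00,  1.24487909e-01,  1.65167343e+00,  1.52346661e-05,
        1.36756204e+00, -8.26308724e-02]), 'qvel': array([ 0.00112314,  0.00013411,  0.00214433, -0.00049914, -0.00090094,
        0.00113454]), 'joint_efforts': array([-8.87148981e-04, -4.17600238e+01, -3.59932280e+01,  7.73660839e-02,
        4.92111978e-02, -1.64363023e-04]), 'eef_pos': array([ 0.29169132, -0.58016675,  0.22739853]), 'tcp_rot': array([ 9.72995100e-01,  2.30823308e-01, -1.52140752e-04, -1.05446631e-03]), 'contact_force': array([-0.1722821 , -0.53831263, -0.43734803]), 'wrist_torque': array([-0.01868218, -0.02556313, -0.01577472]), 'grip_width': 0.09529213231145126} 0.014
side {'K': array([[460.53017521,   0.        , 320.70902484],
       [  0.        , 460.53017521, 198.00087478],
       [  0.        ,   0.        ,   1.        ]]), 'rvec': array([ 0.89574385, -2.54107392,  1.03600786]), 'tvec': array([0.3961206 , 0.38820417, 1.33311827])}
top {'K': array([[412.85038271,   0.        , 323.01208642],
       [  0.        , 412.85038271, 198.26775698],
       [  0.        ,   0.        ,   1.        ]]), 'rvec': array([ 2.17709882, -2.16852917,  0.14937429]), 'tvec': array([-0.03459839,  0.52640158,  1.19579542])}
```

View pics/side0.png

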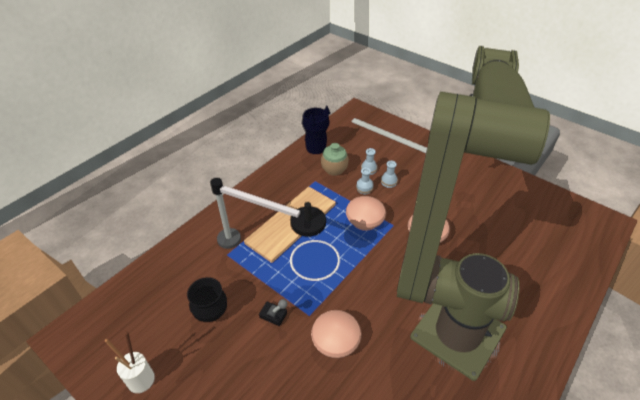

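View pics/top0.png

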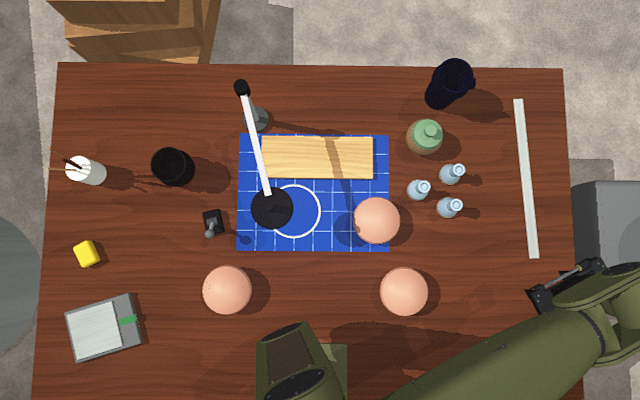

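```bash
cat > h.py <<'E'
import numpy as np,cv2
from station import r
from scipy.spatial.transform import Rotation as R
def cam(n):
    c=r.camera_model(n); Rm=cv2.Rodrigues(np.array(c['rvec'],float))[0]; return np.array(c['K']),Rm,np.array(c['tvec'],float)
def ray(n,u,v,z):
    K,Rm,t=cam(n); C=-Rm.T@t; d=Rm.T@np.linalg.solve(K,[u,v,1]); return C+d*(z-C[2])/d[2]
def cloud(n,dep):
    K,Rm,t=cam(n); H,W=dep.shape; u,v=np.meshgrid(np.arange(W),np.arange(H))
    P=np.stack([(u-K[0,2])/K[0,0]*dep,(v-K[1,2])/K[1,1]*dep,dep],-1)
    P=(P-t)@Rm; P[dep<=0]=np.nan; return P
def proj(n,p):
    K,Rm,t=cam(n); q=K@(Rm@np.array(p,float)+t); return q[:2]/q[2]
E
python3 - <<'E'
from h import *
for n in ("side","top"):
    p=cv2.imread(f"pics/{n}0.png"); P=cloud(n,np.load(f"pics/{n}0.npy"))
    print(n,"cam",-cam(n)[1].T@cam(n)[2])
    pts={"top":dict(v1=(425,183),v2=(459,168),v3=(457,203),bowl=(377,220),b2=(227,289),b3=(404,291),jar=(432,129),pot=(172,166),lamphead=(270,208),hinge=(241,86),sw=(210,234),swb=(212,218),board=(316,157),cup=(455,80),mat=(340,240),circ=(294,211)),"side":dict(lamphead=(309,207),hinge=(217,186),bowl=(366,212),v1=(370,154),v2=(391,166),v3=(364,173),sw=(284,303))}[n]
    for k,(u,v) in pts.items(): print(k,(u,v),P[v,u].round(3))
# ortho height map from top
p=cv2.imread("pics/top0.png")
cv2.imwrite("pics/c1.png",cv2.resize(p[110:260,180:480],(800,400),interpolation=cv2.INTER_CUBIC))
p=cv2.imread("pics/side0.png")
cv2.imwrite("pics/c2.png",cv2.resize(p[130:340,180:460],(800,600),interpolation=cv2.INTER_CUBIC))
E
```

```text
side cam [-0.1063072   0.75691022  1.22499144]
lamphead (309, 207) [0.469 0.1   0.3  ]
hinge (217, 186) [0.754 0.187 0.273]
bowl (366, 212) [ 0.438 -0.155  0.084]
v1 (370, 154) [ 0.594 -0.404  0.093]
v2 (391, 166) [ 0.492 -0.391  0.097]
v3 (364, 173) [ 0.552 -0.305  0.089]
sw (284, 303) [0.409 0.286 0.102]
top cam [ 0.38607654 -0.0051539   1.24865555]
v1 (425, 183) [ 0.565 -0.322  0.09 ]
v2 (459, 168) [ 0.609 -0.421  0.091]
v3 (457, 203) [ 0.508 -0.413  0.088]
bowl (377, 220) [ 0.459 -0.184  0.085]
b2 (227, 289) [0.267 0.233 0.083]
b3 (404, 291) [ 0.262 -0.257  0.087]
jar (432, 129) [ 0.713 -0.336  0.125]
pot (172, 166) [0.626 0.426 0.004]
lamphead (270, 208) [0.472 0.095 0.307]
hinge (241, 86) [0.773 0.174 0.275]
sw (210, 234) [0.418 0.279 0.104]
swb (212, 218) [0.466 0.293 0.034]
board (316, 157) [ 0.654 -0.011  0.019]
cup (455, 80) [ 0.877 -0.423  0.078]
mat (340, 240) [ 0.404 -0.085 -0.003]
circ (294, 211) [ 0.491  0.055 -0.003]
```

View pics/c1.png

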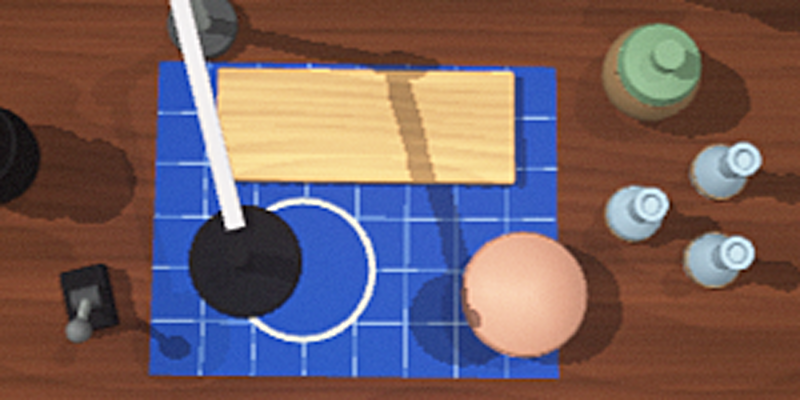

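View pics/c2.png

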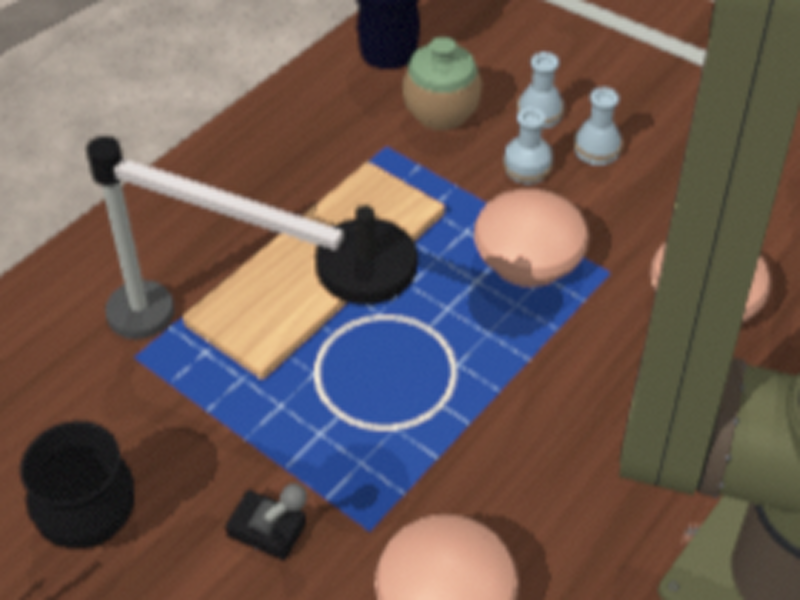

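Run:
```python
from h import *
# mat via both cameras
for n in ("top","side"):
    p=cv2.imread(f"pics/{n}0.png"); hsv=cv2.cvtColor(p,cv2.COLOR_BGR2HSV)
    m=((hsv[...,0]>100)&(hsv[...,0]<130)&(hsv[...,1]>120)&(hsv[...,2]>60)).astype(np.uint8)
    m=cv2.morphologyEx(m,cv2.MORPH_CLOSE,np.ones((5,5)))
    nl,l,s,_=cv2.connectedComponentsWithStats(m); i=1+s[1:,4].argmax()
    ys,xs=np.where(l==i); W=np.array([ray(n,u,v,0) for u,v in zip(xs,ys)])[:,:2]
    hull=cv2.convexHull((W*1000).astype(np.float32))
    print(n,cv2.minAreaRect(hull),cv2.approxPolyDP(hull,15,True)[:,0].round())
    # white
    w=((hsv[...,1]<70)&(hsv[...,2]>140)); ys,xs=np.where(w)
    Q=np.array([ray(n,u,v,0)[:2] for u,v in zip(xs,ys)])
    c=np.array([.49,.045])
    from scipy.optimize import least_squares
    for it in range(6):
        d=np.hypot(*(Q-c).T); k=abs(d-.08)<(.02 if it<2 else .008)
        c=least_squares(lambda c:np.hypot(*(Q[k]-c[:2]).T)-c[2],[*c,.08],loss='soft_l1',f_scale=.002).x; rad=c[2]; c=c[:2]
    print("circle",c.round(4),rad,k.sum())
P=cloud("top",np.load("pics/top0.npy"))
Ps=cloud("side",np.load("pics/side0.npy"))
A=np.concatenate([P.reshape(-1,3),Ps.reshape(-1,3)])
def near(c,rr,z0,z1): 
    return A[(np.hypot(A[:,0]-c[0],A[:,1]-c[1])<rr)&(A[:,2]>z0)&(A[:,2]<z1)]
for nm,c in dict(v1=(.565,-.322),v2=(.609,-.421),v3=(.508,-.413)).items():
    q=near(c,.04,.087,.102); print(nm,len(q),((q.min(0)+q.max(0))/2).round(4),q.mean(0).round(4),np.ptp(q,axis=0))
q=P.reshape(-1,3); 
for c in [(.459,-.184)]:
    q=near(c,.1,.03,.1); print("bowl",((q.min(0)+q.max(0))/2).round(4),q.min(0),q.max(0))
q=near((.472,.095),.02,.29,.32); print("grip",len(q),q.mean(0),q.min(0),q.max(0))
q=near((.77,.18),.03,.255,.285); print("hinge",len(q),q.mean(0),q.min(0),q.max(0))
q=near((.715,-.336),.08,.03,.14); print("jar",q.min(0),q.max(0))
q=near((.626,.426),.08,.09,.12); print("pot",q.min(0),q.max(0))
q=near((.45,.29),.07,.012,.12); 
for z in np.arange(.01,.12,.01):
    k=q[(q[:,2]>=z)&(q[:,2]<z+.01)]
    if len(k): print(z.round(2),len(k),k.mean(0).round(3),k.min(0).round(3),k.max(0).round(3))
q=near((.655,0),.2,.012,.025); print("board",q.min(0),q.max(0)); print(cv2.minAreaRect((q[:,:2]*1000).astype(np.float32)))
```

```text
Traceback (most recent call last):
  File "h.py", line 7, in ray
    K,Rm,t=cam(n); C=-Rm.T@t; d=Rm.T@np.linalg.solve(K,[u,v,1]); return C+d*(z-C[2])/d[2]
           ~~~^^^
  File "h.py", line 5, in cam
    c=r.camera_model(n); Rm=cv2.Rodrigues(np.array(c['rvec'],float))[0]; return np.array(c['K']),Rm,np.array(c['tvec'],float)
ValueError: time passes only in moves, steps and waits
```

```bash
python3 - <<'E'
s=open('h.py').read()
s=s.replace("def cam(n):","import functools\n@functools.lru_cache(None)\ndef cam(n):")
open('h.py','w').write(s)
E
cat > m0.py <<'E'
from h import *
# mat via both cameras
for n in ("top","side"):
    p=cv2.imread(f"pics/{n}0.png"); hsv=cv2.cvtColor(p,cv2.COLOR_BGR2HSV)
    m=((hsv[...,0]>100)&(hsv[...,0]<130)&(hsv[...,1]>120)&(hsv[...,2]>60)).astype(np.uint8)
    m=cv2.morphologyEx(m,cv2.MORPH_CLOSE,np.ones((5,5)))
    nl,l,s,_=cv2.connectedComponentsWithStats(m); i=1+s[1:,4].argmax()
    ys,xs=np.where(l==i); W=np.array([ray(n,u,v,0) for u,v in zip(xs,ys)])[:,:2]
    hull=cv2.convexHull((W*1000).astype(np.float32))
    print(n,cv2.minAreaRect(hull),cv2.approxPolyDP(hull,15,True)[:,0].round())
    # white
    w=((hsv[...,1]<70)&(hsv[...,2]>140)); ys,xs=np.where(w)
    Q=np.array([ray(n,u,v,0)[:2] for u,v in zip(xs,ys)])
    c=np.array([.49,.045])
    from scipy.optimize import least_squares
    for it in range(6):
        d=np.hypot(*(Q-c).T); k=abs(d-.08)<(.02 if it<2 else .008)
        c=least_squares(lambda c:np.hypot(*(Q[k]-c[:2]).T)-c[2],[*c,.08],loss='soft_l1',f_scale=.002).x; rad=c[2]; c=c[:2]
    print("circle",c.round(4),rad,k.sum())
P=cloud("top",np.load("pics/top0.npy"))
Ps=cloud("side",np.load("pics/side0.npy"))
A=np.concatenate([P.reshape(-1,3),Ps.reshape(-1,3)])
def near(c,rr,z0,z1): 
    return A[(np.hypot(A[:,0]-c[0],A[:,1]-c[1])<rr)&(A[:,2]>z0)&(A[:,2]<z1)]
for nm,c in dict(v1=(.565,-.322),v2=(.609,-.421),v3=(.508,-.413)).items():
    q=near(c,.04,.087,.102); print(nm,len(q),((q.min(0)+q.max(0))/2).round(4),q.mean(0).round(4),np.ptp(q,axis=0))
for c in [(.459,-.184)]:
    q=near(c,.1,.03,.1); print("bowl",((q.min(0)+q.max(0))/2).round(4),q.min(0),q.max(0))
q=near((.472,.095),.02,.29,.32); print("grip",len(q),q.mean(0),q.min(0),q.max(0))
q=near((.77,.18),.03,.255,.285); print("hinge",len(q),q.mean(0),q.min(0),q.max(0))
q=near((.715,-.336),.08,.03,.14); print("jar",q.min(0),q.max(0))
q=near((.626,.426),.08,.09,.12); print("pot",q.min(0),q.max(0))
q=near((.45,.29),.07,.012,.12); 
for z in np.arange(.01,.12,.01):
    k=q[(q[:,2]>=z)&(q[:,2]<z+.01)]
    if len(k): print(z.round(2),len(k),k.mean(0).round(3),k.min(0).round(3),k.max(0).round(3))
q=near((.655,0),.2,.012,.025); print("board",q.min(0),q.max(0)); print(cv2.minAreaRect((q[:,:2]*1000).astype(np.float32)))
E
python3 m0.py
```

```text
top ((551.2321166992188, -3.2579345703125), (460.77880859375, 360.0102844238281), 89.63036346435547) [[ 732.  224.]
 [ 373.  223.]
 [ 371. -229.]
 [ 729. -229.]]
circle [0.492  0.0577] 0.07908348572030743 287
side ((548.3887939453125, -2.1458282470703125), (457.5872497558594, 358.5939636230469), 89.62034606933594) [[ 724.  224.]
 [ 371.  222.]
 [ 371. -229.]
 [ 725. -226.]]
circle [0.489  0.0576] 0.078911924952281 329
v1 161 [ 0.5534 -0.3148  0.0936] [ 0.554  -0.3173  0.0926] [0.03466783 0.04088252 0.01284447]
v2 153 [ 0.6028 -0.4174  0.0936] [ 0.6037 -0.4187  0.0926] [0.03569973 0.04011343 0.01312965]
v3 162 [ 0.5015 -0.4052  0.0944] [ 0.5025 -0.4075  0.0925] [0.03536906 0.04085977 0.01418267]
bowl [ 0.4591 -0.186   0.0608] [ 0.38844182 -0.25739183  0.03006505] [ 0.52972112 -0.11461362  0.09159541]
grip 123 [0.47638918 0.09864487 0.30378067] [0.46411617 0.08703539 0.29061802] [0.48779787 0.11046686 0.31129169]
hinge 384 [0.76688022 0.17528644 0.27082406] [0.74119561 0.15567831 0.25552899] [0.79162727 0.19814867 0.28100389]
jar [ 0.6540572  -0.38437129  0.03009242] [ 0.76413773 -0.27
[... 250 characters left out ...]
95 0.034] [0.437 0.278 0.03 ] [0.487 0.312 0.039]
0.04 10 [0.445 0.293 0.044] [0.437 0.285 0.04 ] [0.451 0.298 0.049]
0.05 15 [0.44  0.291 0.054] [0.433 0.284 0.05 ] [0.448 0.3   0.06 ]
0.06 12 [0.433 0.29  0.065] [0.425 0.283 0.061] [0.439 0.296 0.07 ]
0.07 3 [0.433 0.289 0.072] [0.427 0.286 0.07 ] [0.436 0.295 0.074]
0.08 11 [0.414 0.287 0.087] [0.405 0.272 0.081] [0.432 0.298 0.09 ]
0.09 73 [0.416 0.286 0.096] [0.403 0.271 0.09 ] [0.432 0.3   0.1  ]
0.1 59 [0.418 0.285 0.103] [0.407 0.272 0.1  ] [0.429 0.296 0.108]
board [ 0.58397471 -0.1857695   0.0120035 ] [0.79258576 0.18550496 0.02496095]
((685.9008178710938, -0.150299072265625), (373.51806640625, 205.2530059814453), 88.3862533569336)
```

```bash
cat >> h.py <<'E'
def yaw_of(o): 
    M=R.from_quat(o['tcp_rot']).as_matrix(); return np.arctan2(M[1,0],M[0,0])
def plan(*targets):
    """targets: (x,y,z,yaw_toolx) -> units relative to the present measured pose"""
    o=r.get_obs(); M=R.from_quat(o['tcp_rot']).as_matrix(); p=o['eef_pos']
    print("t",round(o['time_s'],2),"pos",p.round(4),"yaw",round(yaw_of(o),3),"grip",round(o['grip_width'],4),"F",np.round(o['contact_force'],1),"q",o['joint_pos'].round(2))
    for x,y,z,yaw in targets:
        d=M.T@(np.array([x,y,z])-p)/.3
        T=R.from_euler('z',yaw).as_matrix()@np.diag([1,-1,-1]); rv=(R.from_matrix(M.T@T)).as_rotvec()/.5
        print((x,y,z,yaw),"->",d.round(3),rv.round(3))
E
python3 - <<'E'
from h import *
p=cv2.imread("pics/top0.png"); hsv=cv2.cvtColor(p,cv2.COLOR_BGR2HSV)
m=((hsv[...,0]>12)&(hsv[...,0]<26)&(hsv[...,2]>110)&(hsv[...,1]>60)&(hsv[...,1]<170)).astype(np.uint8)
m[:120]=0;m[195:]=0;m[:,:250]=0;m[:,385:]=0
m=cv2.morphologyEx(m,cv2.MORPH_OPEN,np.ones((3,3)))
ys,xs=np.where(m); W=np.array([ray("top",u,v,.018)[:2] for u,v in zip(xs,ys)])
print(cv2.minAreaRect((W*1000).astype(np.float32)))
plan((.35,-.3,.4,0),(.476,.0985,.4,0))
E
```

```text
((654.8012084960938, -13.864013671875), (335.7933654785156, 129.17198181152344), 89.4749984741211)
t 0.1 pos [ 0.2917 -0.5803  0.2275] yaw 0.466 grip 0.095 F [ 0.1 -0.2  0. ] q [-1.19  0.12  1.65 -0.    1.37 -0.08]
(0.35, -0.3, 0.4, 0) -> [ 0.593 -0.749 -0.573] [-0.004  0.001  0.932]
(0.476, 0.0985, 0.4, 0) -> [ 1.565 -1.747 -0.571] [-0.004  0.001  0.932]
```

send_rows(rows=[[0.06,-0.07,-0.15,0,0,0.09,-1],[0.12,-0.15,-0.3,0,0,0.19,-1],[0.18,-0.22,-0.4,0,0,0.28,-1],[0.24,-0.3,-0.5,0,0,0.37,-1],[0.3,-0.38,-0.57,0,0,0.47,-1],[0.36,-0.45,-0.57,0,0,0.56,-1],[0.42,-0.53,-0.57,0,0,0.65,-1],[0.48,-0.6,-0.57,0,0,0.74,-1],[0.54,-0.68,-0.57,0,0,0.84,-1],[0.593,-0.749,-0.573,0,0,0.932,-1]])

```text
time_s: 1.35
eef_pos: [0.3499, -0.2989, 0.4]
tcp_rot: [1.0, -0.001, -0.0, -0.0]
contact_force: [0.6, 0.0, -0.1]
grip_width: 0.0953
```

Run:
```python
from h import *
plan((.41,-.1,.4,0),(.476,.0985,.4,0))
p,d=r.snapshot("side"); cv2.imwrite("pics/s1.png",p)
p,d=r.snapshot("top"); cv2.imwrite("pics/t1.png",p)
```

```text
t 1.35 pos [ 0.3499 -0.2989  0.4   ] yaw -0.002 grip 0.0953 F [ 0.6  0.  -0.1] q [-0.82 -0.35  1.81  0.    1.69  0.75]
(0.41, -0.1, 0.4, 0) -> [ 0.199 -0.663  0.   ] [-0.002  0.001 -0.003]
(0.476, 0.0985, 0.4, 0) -> [ 4.180e-01 -1.325e+00  1.000e-03] [-0.002  0.001 -0.003]
```

send_rows(rows=[[0.03,-0.1,0,0,0,0,-1],[0.07,-0.2,0,0,0,0,-1],[0.1,-0.3,0,0,0,0,-0.8],[0.14,-0.4,0,0,0,0,-0.6],[0.18,-0.5,0,0,0,0,-0.4],[0.22,-0.6,0,0,0,0,-0.2],[0.26,-0.7,0,0,0,0,0],[0.3,-0.8,0,0,0,0,0],[0.36,-0.9,0,0,0,0,0],[0.42,-0.99,0,0,0,0,0]])

```text
time_s: 2.7
eef_pos: [0.4767, -0.0027, 0.4001]
tcp_rot: [1.0, 0.0, -0.0, 0.0]
contact_force: [-0.3, 0.1, -0.2]
grip_width: 0.0478
```

View pics/t1.png

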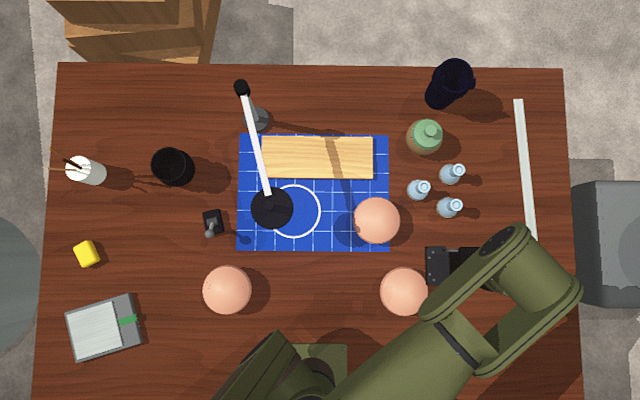

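Run:
```python
from h import *
plan((.476,.0985,.4,0),(.476,.0985,.282,0))
```

```text
t 2.7 pos [ 0.4767 -0.0027  0.4001] yaw 0.0 grip 0.0478 F [-0.3  0.1 -0.2] q [-0.12 -0.32  1.78 -0.    1.68  1.45]
(0.476, 0.0985, 0.4, 0) -> [-0.002 -0.337  0.   ] [0.001 0.001 0.   ]
(0.476, 0.0985, 0.282, 0) -> [-0.002 -0.337  0.394] [0.001 0.001 0.   ]
```

send_rows(rows=[[0,-0.08,0,0,0,0,0],[0,-0.17,0,0,0,0,0],[0,-0.26,0,0,0,0,0],[0,-0.337,0,0,0,0,0],[0,-0.337,0,0,0,0,0],[0,-0.337,0.1,0,0,0,0],[0,-0.337,0.2,0,0,0,0],[0,-0.337,0.3,0,0,0,0],[0,-0.337,0.394,0,0,0,0],[0,-0.337,0.394,0,0,0,0]])

```text
time_s: 3.95
eef_pos: [0.4748, 0.0968, 0.2794]
tcp_rot: [1.0, -0.001, -0.003, 0.001]
contact_force: [-0.3, -0.2, 0.3]
grip_width: 0.0478
```

Run:
```python
from h import *
H=np.array([.768,.176])
th0=np.arctan2(.0985-.176,.476-.768)
print(th0)
# arc: head direction angle from hinge; target y ~ .335
o=r.get_obs();p=o['eef_pos']; print(p,o['contact_force'],o['grip_width'])
for y in np.linspace(.12,.36,9):
    x=H[0]-np.sqrt(.303**2-(y-H[1])**2); print(((np.array([x,y])-p[:2])/.3*[1,-1]).round(3),x.round(3),y.round(3))
p,d=r.snapshot("side"); cv2.imwrite("pics/s2.png",cv2.resize(p[100:300,150:450],(750,500)))
```

```text
-2.8821629691939923
[0.47482201 0.09677712 0.27937613] [-0.32612401 -0.20191945  0.34748698] 0.04775317456097902
[-0.015 -0.077] 0.47 0.12
[-0.029 -0.177] 0.466 0.15
[-0.033 -0.277] 0.465 0.18
[-0.026 -0.377] 0.467 0.21
[-0.01  -0.477] 0.472 0.24
[ 0.017 -0.577] 0.48 0.27
[ 0.056 -0.677] 0.492 0.3
[ 0.107 -0.777] 0.507 0.33
[ 0.175 -0.877] 0.527 0.36
```

View pics/s2.png

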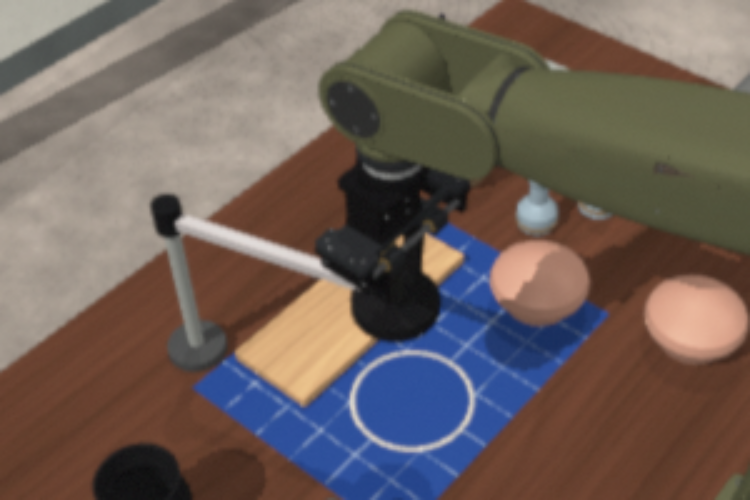

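send_rows(rows=[[-0.015,-0.077,0,0,0,0,0],[-0.029,-0.177,0,0,0,0,0],[-0.033,-0.277,0,0,0,0,0],[-0.026,-0.377,0,0,0,0,0],[-0.01,-0.477,0,0,0,0,0],[0.017,-0.577,0,0,0,0,0],[0.056,-0.677,0,0,0,0,0],[0.107,-0.777,0,0,0,0,0],[0.14,-0.83,0,0,0,0,0],[0.155,-0.85,0,0,0,0,0]])

```text
time_s: 5.25
eef_pos: [0.5238, 0.3537, 0.284]
tcp_rot: [1.0, 0.0, 0.001, -0.0]
contact_force: [0.3, -0.3, 0.3]
grip_width: 0.0479
```

Run:
```python
from h import *
plan()
p,d=r.snapshot("top"); cv2.imwrite("pics/t3.png",p)
p,d=r.snapshot("side"); cv2.imwrite("pics/s3.png",p)
```

```text
t 5.25 pos [0.5238 0.3537 0.284 ] yaw 0.0 grip 0.0479 F [ 0.3 -0.3  0.3] q [ 0.51  0.06  1.63 -0.    1.45  2.08]
```

View pics/s3.png

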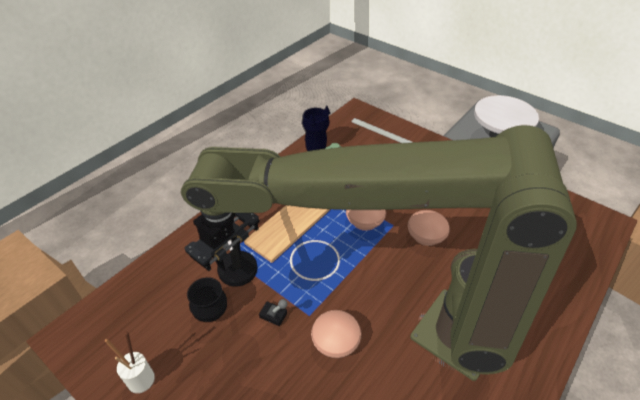

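send_rows(rows=[[0,0,-0.13,0,0,0,0],[0,0,-0.26,0,0,0,0],[0,0,-0.39,0,0,0,0],[0,0.15,-0.39,0,0,0,0],[0,0.3,-0.39,0,0,0,-0.2],[0,0.45,-0.39,0,0,0,-0.4],[0,0.6,-0.39,0,0,0,-0.4],[0,0.75,-0.39,0,0,0,-0.4],[0,0.88,-0.39,0,0,0,-0.4],[0,1,-0.39,0,0,0,-0.4]])

```text
time_s: 6.6
eef_pos: [0.5218, 0.0509, 0.4002]
tcp_rot: [1.0, -0.001, 0.001, 0.0]
contact_force: [0.7, -0.6, -0.2]
grip_width: 0.0663
```

Run:
```python
from h import *
plan((.5535,-.316,.25,0))
```

```text
t 6.6 pos [0.5218 0.0509 0.4002] yaw -0.001 grip 0.0663 F [ 0.7 -0.6 -0.2] q [-0.01 -0.21  1.69 -0.    1.66  1.57]
(0.5535, -0.316, 0.25, 0) -> [0.107 1.223 0.501] [ 0.001 -0.003 -0.003]
```

send_rows(rows=[[0,0.1,0,0,0,0,-0.4],[0.02,0.2,0.05,0,0,0,-0.4],[0.03,0.3,0.1,0,0,0,-0.4],[0.04,0.4,0.15,0,0,0,-0.4],[0.05,0.5,0.2,0,0,0,-0.4],[0.06,0.6,0.25,0,0,0,-0.4],[0.07,0.7,0.3,0,0,0,-0.4],[0.08,0.8,0.35,0,0,0,-0.4],[0.09,0.9,0.42,0,0,0,-0.4],[0.107,1,0.5,0,0,0,-0.4]])

```text
time_s: 7.85
eef_pos: [0.5541, -0.2487, 0.2501]
tcp_rot: [1.0, -0.001, 0.001, 0.001]
contact_force: [0.8, -0.6, -1.1]
grip_width: 0.0663
```

Run:
```python
from h import *
plan((.5535,-.316,.12,0),(.5535,-.316,.067,0))
p,d=r.snapshot("top"); cv2.imwrite("pics/t4.png",p)
p,d=r.snapshot("side"); cv2.imwrite("pics/s4.png",p)
```

```text
t 7.85 pos [ 0.5541 -0.2487  0.2501] yaw -0.001 grip 0.0663 F [ 0.8 -0.6 -1.1] q [-0.51  0.02  1.73 -0.    1.4   1.06]
(0.5535, -0.316, 0.12, 0) -> [-0.003  0.224  0.434] [ 0.002 -0.004 -0.002]
(0.5535, -0.316, 0.067, 0) -> [-0.003  0.224  0.611] [ 0.002 -0.004 -0.002]
```

View pics/t4.png

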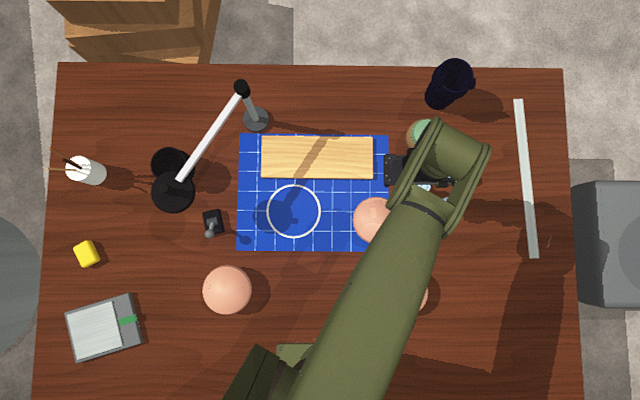

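View pics/s4.png

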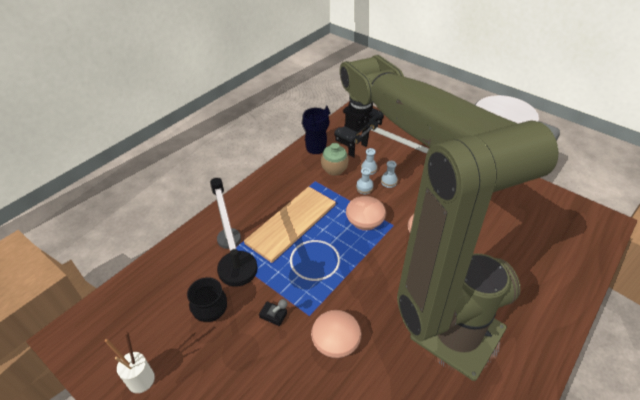

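send_rows(rows=[[0,0.08,0.1,0,0,0,-0.4],[0,0.16,0.2,0,0,0,-0.4],[0,0.224,0.3,0,0,0,-0.4],[0,0.224,0.36,0,0,0,-0.4],[0,0.224,0.42,0,0,0,-0.4],[0,0.224,0.48,0,0,0,-0.4],[0,0.224,0.53,0,0,0,-0.4],[0,0.224,0.58,0,0,0,-0.4],[0,0.224,0.61,0,0,0,-0.4],[0,0.224,0.61,0,0,0,-0.4]])

```text
time_s: 9.2
eef_pos: [0.5541, -0.3139, 0.0654]
tcp_rot: [1.0, -0.0, -0.001, -0.0]
contact_force: [0.6, 0.4, 0.8]
grip_width: 0.0664
```

send_rows(rows=[[0,0,0,0,0,0,0.2],[0,0,0,0,0,0,0.5],[0,0,0,0,0,0,0.8],[0,0,0,0,0,0,1],[0,0,0,0,0,0,1],[0,0,0,0,0,0,1],[0,0,0,0,0,0,1],[0,0,0,0,0,0,1],[0,0,0,0,0,0,1],[0,0,0,0,0,0,1]])

```text
time_s: 10.45
eef_pos: [0.5548, -0.3146, 0.0668]
tcp_rot: [1.0, -0.0, 0.0, 0.0]
contact_force: [-0.5, -1.5, 4.4]
grip_width: 0.0351
```

Run:
```python
from h import *
plan((.655,.07,.067+.022,0))
p,d=r.snapshot("side"); cv2.imwrite("pics/s5.png",cv2.resize(p[100:260,280:520],(780,520)))
```

```text
t 10.45 pos [ 0.5548 -0.3146  0.0668] yaw -0.0 grip 0.0351 F [-0.5 -1.5  4.4] q [-0.6   0.24  1.8  -0.    1.1   0.97]
(0.655, 0.07, 0.089, 0) -> [ 0.334 -1.282 -0.075] [ 0.001 -0.001 -0.   ]
```

View pics/s5.png

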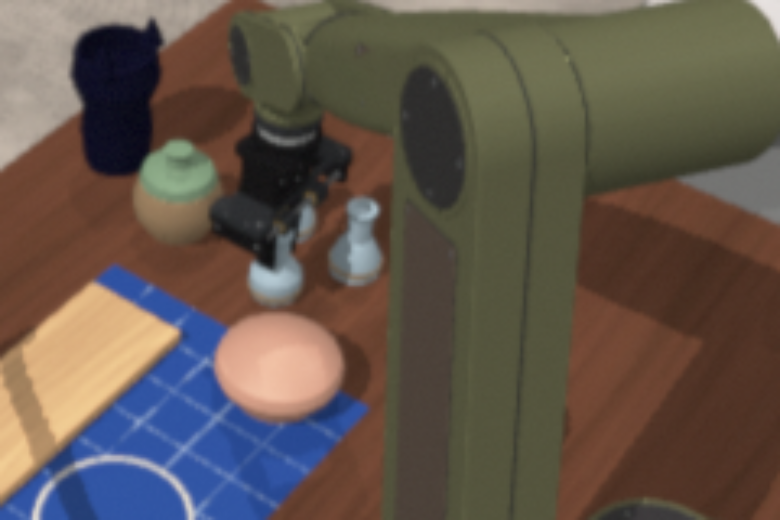

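send_rows(rows=[[0,0,-0.05,0,0,0,1],[0,0,-0.1,0,0,0,1],[0,0,-0.14,0,0,0,1],[0.03,-0.06,-0.14,0,0,0,1],[0.07,-0.15,-0.14,0,0,0,1],[0.11,-0.25,-0.14,0,0,0,1],[0.15,-0.35,-0.14,0,0,0,1],[0.18,-0.45,-0.14,0,0,0,1],[0.21,-0.55,-0.14,0,0,0,1],[0.23,-0.65,-0.14,0,0,0,1]])

```text
time_s: 11.75
eef_pos: [0.6236, -0.1167, 0.1077]
tcp_rot: [1.0, 0.0, -0.0, -0.0]
contact_force: [0.3, 0.4, -1.1]
grip_width: 0.035
```

Run:
```python
from h import *
plan((.655,.07,.107,0),(.655,.07,.067+.021,0))
```

```text
t 11.75 pos [ 0.6236 -0.1167  0.1077] yaw 0.001 grip 0.035 F [ 0.3  0.4 -1.1] q [-0.27  0.19  1.79  0.    1.17  1.3 ]
(0.655, 0.07, 0.107, 0) -> [ 0.105 -0.622  0.003] [-0.002  0.002  0.001]
(0.655, 0.07, 0.08800000000000001, 0) -> [ 0.105 -0.622  0.066] [-0.002  0.002  0.001]
```

send_rows(rows=[[0.03,-0.1,0,0,0,0,1],[0.05,-0.2,0,0,0,0,1],[0.07,-0.3,0,0,0,0,1],[0.09,-0.4,0,0,0,0,1],[0.1,-0.5,0,0,0,0,1],[0.105,-0.58,0,0,0,0,1],[0.105,-0.622,0,0,0,0,1],[0.105,-0.622,0.03,0,0,0,1],[0.105,-0.622,0.055,0,0,0,1],[0.105,-0.622,0.07,0,0,0,1]])

```text
time_s: 13.0
eef_pos: [0.6545, 0.0664, 0.0861]
tcp_rot: [1.0, -0.001, -0.001, 0.0]
contact_force: [-0.0, -1.0, -1.4]
grip_width: 0.0349
```

Run:
```python
from h import *
plan()
p,d=r.snapshot("side"); cv2.imwrite("pics/s6.png",cv2.resize(p[130:310,180:450],(780,520)))
```

```text
t 13.0 pos [0.6545 0.0664 0.0861] yaw -0.001 grip 0.0349 F [-0.  -1.  -1.4] q [ 0.02  0.26  1.74 -0.    1.14  1.59]
```

View pics/s6.png

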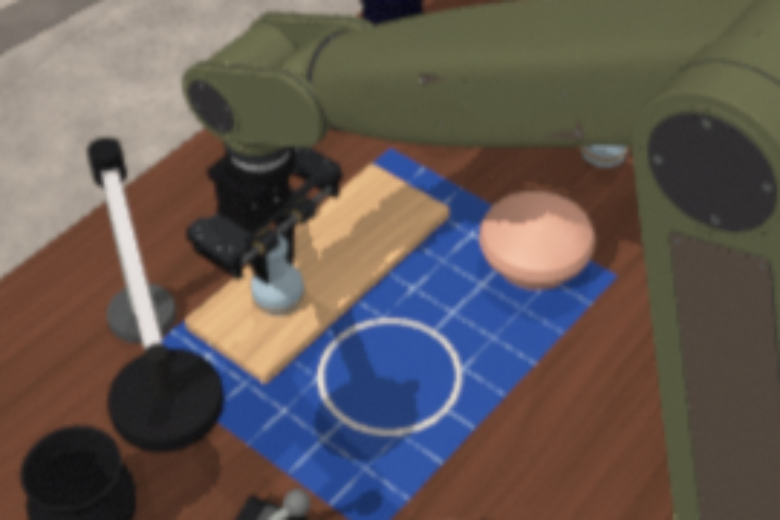

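send_rows(rows=[[0,0,0.005,0,0,0,1],[0,0,0.008,0,0,0,1],[0,0,0.008,0,0,0,1],[0,0,0.008,0,0,0,0.2],[0,0,0.008,0,0,0,0],[0,0,0.008,0,0,0,-0.2],[0,0,0.008,0,0,0,-0.4],[0,0,0.008,0,0,0,-0.4],[0,0,-0.1,0,0,0,-0.4],[0,0,-0.25,0,0,0,-0.4]])

```text
time_s: 14.3
eef_pos: [0.6538, 0.0673, 0.1611]
tcp_rot: [1.0, -0.0, -0.002, 0.0]
contact_force: [0.5, 0.2, 0.6]
grip_width: 0.0666
```

Run:
```python
from h import *
plan((.603,-.418,.17,0),(.603,-.418,.07,0))
p,d=r.snapshot("side"); cv2.imwrite("pics/s7.png",cv2.resize(p[130:310,180:450],(780,520)))
```

```text
t 14.3 pos [0.6538 0.0673 0.1611] yaw -0.0 grip 0.0666 F [0.5 0.2 0.6] q [0.02 0.19 1.69 0.   1.26 1.59]
(0.603, -0.418, 0.17, 0) -> [-0.169  1.618 -0.029] [ 0.     0.008 -0.   ]
(0.603, -0.418, 0.07, 0) -> [-0.168  1.618  0.305] [ 0.     0.008 -0.   ]
```

View pics/s7.png

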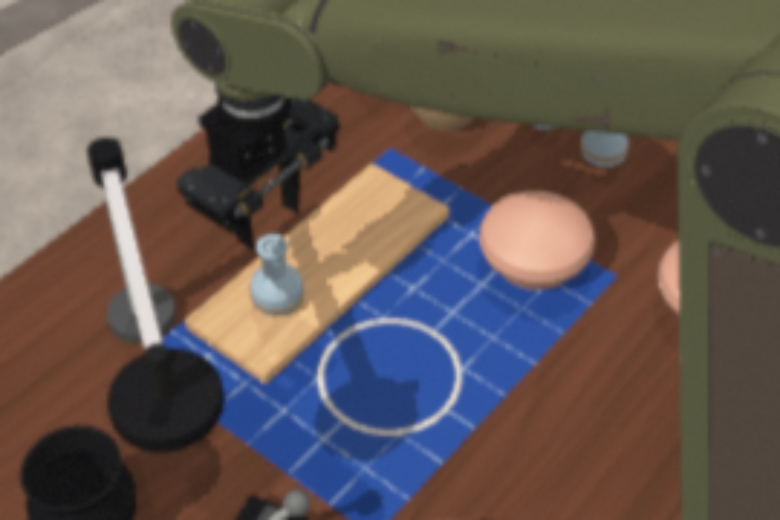

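send_rows(rows=[[-0.01,0.08,-0.03,0,0.008,0,-0.4],[-0.02,0.2,-0.03,0,0.008,0,-0.4],[-0.03,0.3,-0.03,0,0.008,0,-0.4],[-0.04,0.4,-0.03,0,0.008,0,-0.4],[-0.05,0.5,-0.03,0,0.008,0,-0.4],[-0.06,0.6,-0.03,0,0.008,0,-0.4],[-0.07,0.7,-0.03,0,0.008,0,-0.4],[-0.08,0.8,-0.03,0,0.008,0,-0.4],[-0.09,0.9,-0.03,0,0.008,0,-0.4],[-0.1,1,-0.03,0,0.008,0,-0.4]])

```text
time_s: 15.6
eef_pos: [0.6236, -0.2344, 0.17]
tcp_rot: [1.0, -0.001, 0.001, -0.0]
contact_force: [-0.4, -0.3, -0.2]
grip_width: 0.0665
```

Run:
```python
from h import *
plan((.603,-.417,.17,0),(.603,-.417,.07,0))
p,d=r.snapshot("side"); cv2.imwrite("pics/s8.png",p); P=cloud("side",d).reshape(-1,3)
for nm,c in dict(v2=(.603,-.418),v3=(.502,-.406)).items():
    q=P[(np.hypot(P[:,0]-c[0],P[:,1]-c[1])<.04)&(P[:,2]>.085)&(P[:,2]<.102)]; print(nm,len(q),((q.min(0)+q.max(0))/2).round(4) if len(q) else 0)
```

```text
t 15.6 pos [ 0.6236 -0.2344  0.17  ] yaw -0.001 grip 0.0665 F [-0.4 -0.3 -0.2] q [-0.44  0.2   1.67  0.    1.27  1.13]
(0.603, -0.417, 0.17, 0) -> [-0.068  0.609 -0.   ] [-0.001 -0.004 -0.002]
(0.603, -0.417, 0.07, 0) -> [-0.069  0.609  0.333] [-0.001 -0.004 -0.002]
v2 49 [ 0.6036 -0.4134  0.0909]
v3 52 [ 0.5011 -0.4057  0.091 ]
```

View pics/s8.png

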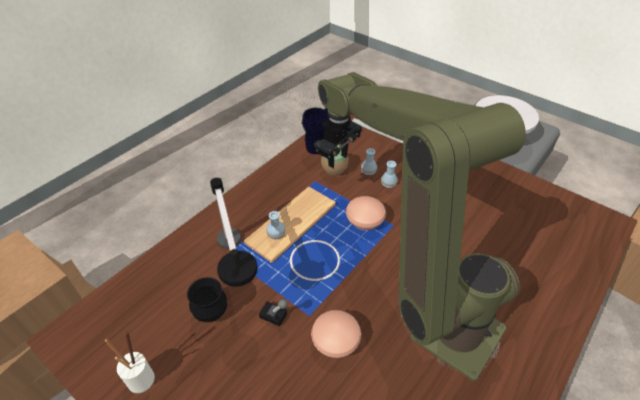

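send_rows(rows=[[-0.01,0.1,0,0,0,0,-0.4],[-0.03,0.25,0,0,0,0,-0.4],[-0.04,0.4,0,0,0,0,-0.4],[-0.06,0.53,0,0,0,0,-0.4],[-0.068,0.605,0,0,0,0,-0.4],[-0.068,0.605,0.08,0,0,0,-0.4],[-0.068,0.605,0.16,0,0,0,-0.4],[-0.068,0.605,0.24,0,0,0,-0.4],[-0.068,0.605,0.3,0,0,0,-0.4],[-0.068,0.605,0.33,0,0,0,-0.4]])

```text
time_s: 16.9
eef_pos: [0.6045, -0.413, 0.0699]
tcp_rot: [1.0, 0.0, 0.001, -0.001]
contact_force: [0.3, -0.6, -0.6]
grip_width: 0.0666
```

send_rows(rows=[[0,0,0,0,0,0,0],[0,0,0,0,0,0,0.3],[0,0,0,0,0,0,0.8],[0,0,0,0,0,0,1],[0,0,0,0,0,0,1],[0,0,0,0,0,0,1],[0,0,0,0,0,0,1],[0,0,-0.05,0,0,0,1],[0,0,-0.1,0,0,0,1],[0,0,-0.14,0,0,0,1]])

```text
time_s: 18.15
eef_pos: [0.6049, -0.414, 0.1153]
tcp_rot: [1.0, -0.0, 0.002, -0.0]
contact_force: [0.6, 0.3, -0.6]
grip_width: 0.035
```

Run:
```python
from h import *
plan((.655,-.028,.111,0))
p,d=r.snapshot("side"); cv2.imwrite("pics/s9.png",cv2.resize(p[100:260,280:520],(780,520)))
```

```text
t 18.15 pos [ 0.6049 -0.414   0.1153] yaw -0.0 grip 0.035 F [ 0.6  0.3 -0.6] q [-0.67  0.38  1.54  0.    1.22  0.9 ]
(0.655, -0.028, 0.111, 0) -> [ 0.167 -1.287  0.015] [-0.    -0.008 -0.   ]
```

View pics/s9.png

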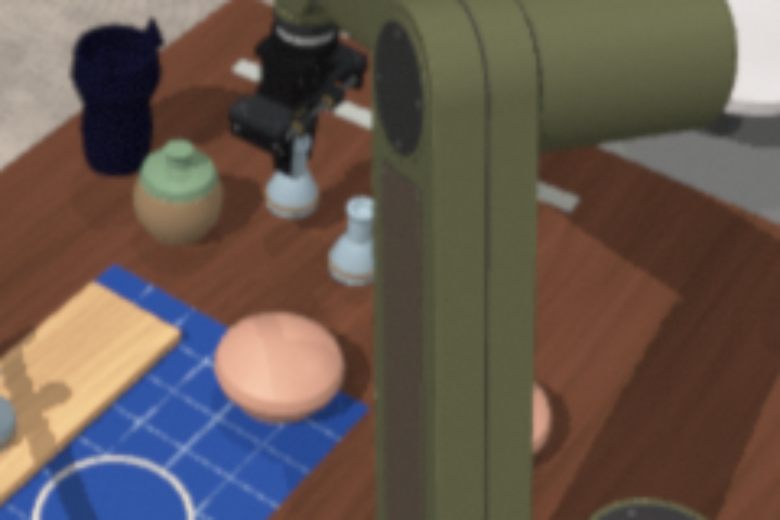

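send_rows(rows=[[-0.04,-0.08,0,0,0,0,1],[-0.05,-0.17,0,0,0,0,1],[-0.05,-0.27,0,0,0,0,1],[-0.05,-0.37,0,0,0,0,1],[-0.05,-0.47,0,0,0,0,1],[0,-0.57,0,0,0,0,1],[0.04,-0.67,0,0,0,0,1],[0.08,-0.77,0,0,0,0,1],[0.12,-0.87,0,0,0,0,1],[0.15,-0.97,0,0,0,0,1]])

```text
time_s: 19.45
eef_pos: [0.6502, -0.122, 0.1147]
tcp_rot: [1.0, -0.0, 0.002, -0.0]
contact_force: [0.4, -0.6, -1.6]
grip_width: 0.035
```

Run:
```python
from h import *
plan((.655,-.028,.105,0),(.655,-.028,.088,0))
```

```text
t 19.45 pos [ 0.6502 -0.122   0.1147] yaw -0.0 grip 0.035 F [ 0.4 -0.6 -1.6] q [-0.27  0.24  1.72  0.    1.18  1.3 ]
(0.655, -0.028, 0.105, 0) -> [ 0.016 -0.313  0.032] [-0.    -0.008 -0.   ]
(0.655, -0.028, 0.088, 0) -> [ 0.015 -0.313  0.089] [-0.    -0.008 -0.   ]
```

send_rows(rows=[[0.01,-0.08,0,0,-0.008,0,1],[0.016,-0.16,0,0,-0.008,0,1],[0.016,-0.24,0,0,-0.008,0,1],[0.016,-0.3,0,0,-0.008,0,1],[0.016,-0.32,0,0,-0.008,0,1],[0.016,-0.32,0.03,0,-0.008,0,1],[0.016,-0.32,0.06,0,-0.008,0,1],[0.016,-0.32,0.08,0,-0.008,0,1],[0.016,-0.32,0.088,0,-0.008,0,1],[0.016,-0.32,0.088,0,-0.008,0,1]])

```text
time_s: 20.7
eef_pos: [0.6566, -0.0285, 0.0914]
tcp_rot: [1.0, -0.001, 0.002, 0.001]
contact_force: [-3.6, -1.4, 9.9]
grip_width: 0.0349
```

Run:
```python
from h import *
plan()
p,d=r.snapshot("side"); cv2.imwrite("pics/s10.png",cv2.resize(p[130:310,180:450],(780,520)))
```

```text
t 20.7 pos [ 0.6566 -0.0285  0.0914] yaw -0.001 grip 0.0349 F [-3.6 -1.4  9.9] q [-0.12  0.25  1.74 -0.    1.14  1.45]
```

View pics/s10.png

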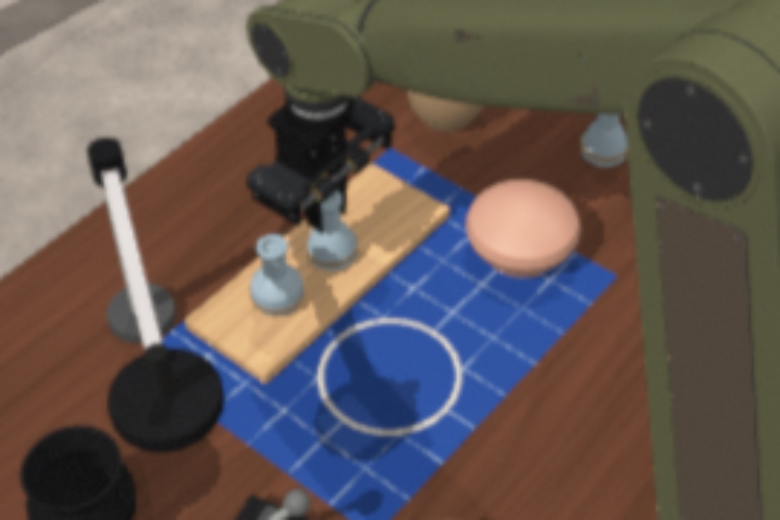

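send_rows(rows=[[0,0,-0.006,0,0,0,1],[0,0,-0.008,0,0,0,1],[0,0,-0.008,0,0,0,1],[0,0,-0.008,0,0,0,0.2],[0,0,-0.008,0,0,0,0],[0,0,-0.008,0,0,0,-0.2],[0,0,-0.008,0,0,0,-0.4],[0,0,-0.008,0,0,0,-0.4],[0,0,-0.12,0,0,0,-0.4],[0,0,-0.25,0,0,0,-0.4]])

```text
time_s: 22.0
eef_pos: [0.654, -0.027, 0.1626]
tcp_rot: [1.0, -0.0, -0.001, -0.0]
contact_force: [0.7, -0.3, 0.3]
grip_width: 0.0665
```

Run:
```python
from h import *
plan((.501,-.406,.17,0))
p,d=r.snapshot("side"); cv2.imwrite("pics/s11.png",cv2.resize(p[130:310,180:450],(780,520)))
```

```text
t 22.0 pos [ 0.654  -0.027   0.1626] yaw -0.0 grip 0.0665 F [ 0.7 -0.3  0.3] q [-0.12  0.18  1.7   0.    1.26  1.45]
(0.501, -0.406, 0.17, 0) -> [-0.51   1.264 -0.024] [-0.001  0.005 -0.   ]
```

View pics/s11.png

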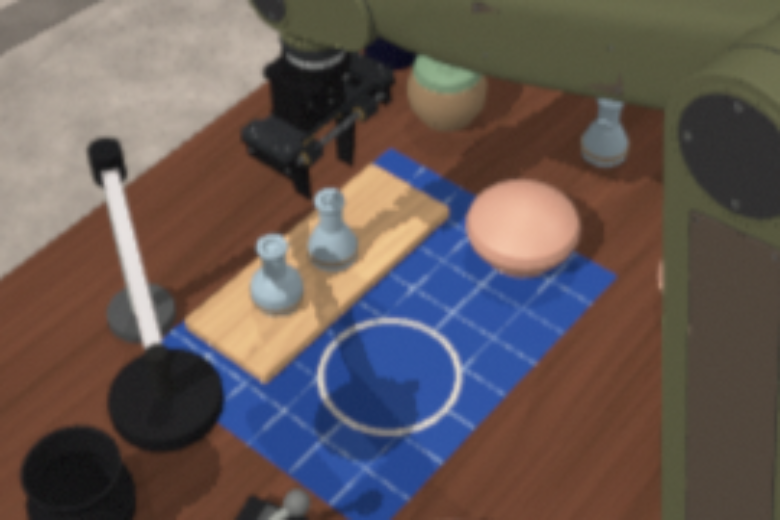

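send_rows(rows=[[-0.03,0.08,-0.025,0,0,0,-0.4],[-0.08,0.2,-0.025,0,0,0,-0.4],[-0.12,0.3,-0.025,0,0,0,-0.4],[-0.16,0.4,-0.025,0,0,0,-0.4],[-0.2,0.5,-0.025,0,0,0,-0.4],[-0.24,0.6,-0.025,0,0,0,-0.4],[-0.28,0.7,-0.025,0,0,0,-0.4],[-0.32,0.8,-0.025,0,0,0,-0.4],[-0.37,0.9,-0.025,0,0,0,-0.4],[-0.42,0.98,-0.025,0,0,0,-0.4]])

```text
time_s: 23.3
eef_pos: [0.5283, -0.3222, 0.1704]
tcp_rot: [1.0, -0.0, 0.0, 0.0]
contact_force: [0.4, -1.8, 0.9]
grip_width: 0.0665
```

Run:
```python
from h import *
plan((.502,-.406,.17,0),(.502,-.406,.071,0))
```

```text
t 23.3 pos [ 0.5283 -0.3222  0.1704] yaw -0.001 grip 0.0665 F [ 0.4 -1.8  0.9] q [-0.63  0.1   1.78  0.    1.26  0.94]
(0.502, -0.406, 0.17, 0) -> [-0.087  0.279  0.001] [ 0.    -0.001 -0.001]
(0.502, -0.406, 0.071, 0) -> [-0.088  0.279  0.331] [ 0.    -0.001 -0.001]
```

send_rows(rows=[[-0.03,0.08,0,0,0,0,-0.4],[-0.06,0.18,0,0,0,0,-0.4],[-0.087,0.27,0,0,0,0,-0.4],[-0.087,0.279,0,0,0,0,-0.4],[-0.087,0.279,0.08,0,0,0,-0.4],[-0.087,0.279,0.16,0,0,0,-0.4],[-0.087,0.279,0.23,0,0,0,-0.4],[-0.087,0.279,0.29,0,0,0,-0.4],[-0.087,0.279,0.33,0,0,0,-0.4],[-0.087,0.279,0.33,0,0,0,-0.4]])

```text
time_s: 24.55
eef_pos: [0.5022, -0.4043, 0.0704]
tcp_rot: [1.0, -0.0, -0.001, -0.001]
contact_force: [-0.3, 0.6, -0.6]
grip_width: 0.0666
```

send_rows(rows=[[0,0,0,0,0,0,0],[0,0,0,0,0,0,0.3],[0,0,0,0,0,0,0.8],[0,0,0,0,0,0,1],[0,0,0,0,0,0,1],[0,0,0,0,0,0,1],[0,0,0,0,0,0,1],[0,0,-0.05,0,0,0,1],[0,0,-0.1,0,0,0,1],[0,0,-0.14,0,0,0,1]])

```text
time_s: 25.8
eef_pos: [0.5029, -0.4049, 0.115]
tcp_rot: [1.0, -0.0, 0.0, 0.0]
contact_force: [0.0, -0.9, -0.7]
grip_width: 0.0354
```

Run:
```python
from h import *
plan((.655,-.122,.111,0))
p,d=r.snapshot("side"); P=cloud("side",d).reshape(-1,3)
cv2.imwrite("pics/s12.png",cv2.resize(p[100:280,180:450],(780,520)))
q=P[(np.hypot(P[:,0]-.48,P[:,1]+.2)<.12)&(P[:,2]>.03)&(P[:,2]<.092)&(P[:,1]>-.3)]; print(q.min(0),q.max(0),(q.min(0)+q.max(0))/2)
```

```text
t 25.8 pos [ 0.5029 -0.4049  0.115 ] yaw -0.0 grip 0.0354 F [ 0.  -0.9 -0.7] q [-0.76  0.21  1.76  0.    1.18  0.81]
(0.655, -0.122, 0.111, 0) -> [ 0.507 -0.943  0.013] [ 0.001 -0.001 -0.   ]
[ 0.41485501 -0.25671949  0.03016064] [ 0.54979236 -0.12015697  0.08841987] [ 0.48232368 -0.18843823  0.05929025]
```

View pics/s12.png

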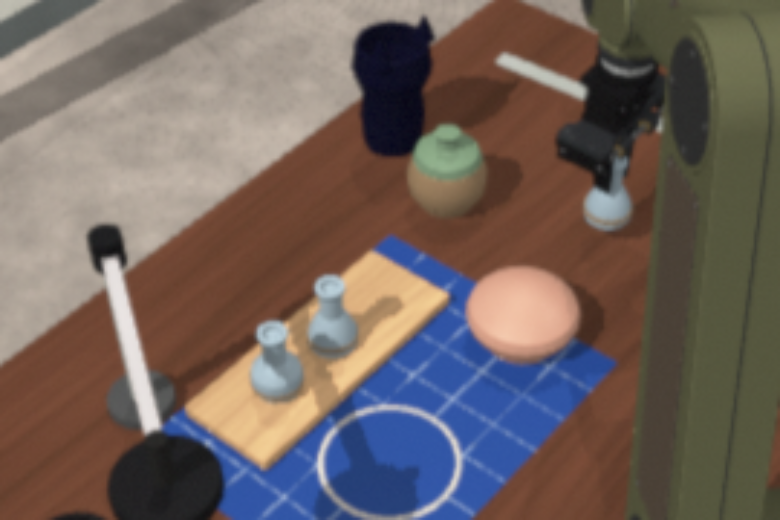

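send_rows(rows=[[0.07,-0.07,0,0,0,0,1],[0.15,-0.15,0,0,0,0,1],[0.23,-0.23,0,0,0,0,1],[0.307,-0.317,0,0,0,0,1],[0.35,-0.43,0,0,0,0,1],[0.407,-0.55,0,0,0,0,1],[0.44,-0.67,0,0,0,0,1],[0.475,-0.79,0,0,0,0,1],[0.5,-0.89,0,0,0,0,1],[0.507,-0.943,0,0,0,0,1]])

```text
time_s: 27.1
eef_pos: [0.655, -0.1205, 0.1137]
tcp_rot: [1.0, 0.001, -0.0, 0.0]
contact_force: [1.1, -0.0, -1.2]
grip_width: 0.0351
```

Run:
```python
from h import *
plan((.655,-.122,.0915,0))
```

```text
t 27.1 pos [ 0.655  -0.1205  0.1137] yaw 0.001 grip 0.0351 F [ 1.1 -0.  -1.2] q [-0.26  0.25  1.71 -0.    1.19  1.31]
(0.655, -0.122, 0.0915, 0) -> [-0.     0.005  0.074] [0.    0.    0.003]
```

send_rows(rows=[[0,0,0.03,0,0,0,1],[0,0,0.055,0,0,0,1],[0,0,0.07,0,0,0,1],[0,0,0.076,0,0,0,1],[0,0,0.076,0,0,0,1],[0,0,0.076,0,0,0,1],[0,0,0.076,0,0,0,1],[0,0,0.076,0,0,0,1],[0,0,0.076,0,0,0,1],[0,0,0.076,0,0,0,1]])

```text
time_s: 28.35
eef_pos: [0.6548, -0.1219, 0.0908]
tcp_rot: [1.0, -0.0, -0.0, -0.0]
contact_force: [-0.2, -0.0, -0.9]
grip_width: 0.0347
```

Run:
```python
from h import *
plan()
p,d=r.snapshot("side"); cv2.imwrite("pics/s13.png",cv2.resize(p[100:280,180:450],(780,520)))
```

```text
t 28.35 pos [ 0.6548 -0.1219  0.0908] yaw -0.0 grip 0.0347 F [-0.2 -0.  -0.9] q [-0.26  0.27  1.72  0.    1.15  1.31]
```

View pics/s13.png

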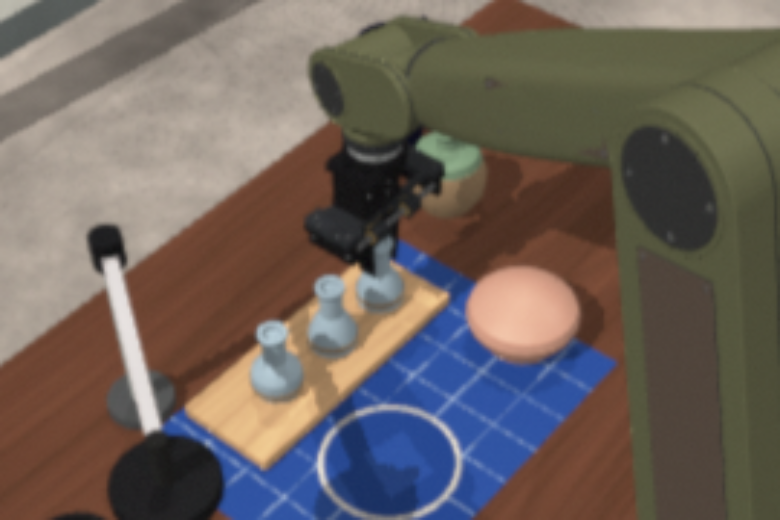

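Lower 2–3 mm more and release.

send_rows(rows=[[0,0,0.005,0,0,0,1],[0,0,0.008,0,0,0,1],[0,0,0.008,0,0,0,1],[0,0,0.008,0,0,0,0.2],[0,0,0.008,0,0,0,0],[0,0,0.008,0,0,0,-0.2],[0,0,0.008,0,0,0,-0.4],[0,0,0.008,0,0,0,-0.4],[0,0,-0.12,0,0,0,-0.4],[0,0,-0.27,0,0,0,-0.4]])

```text
time_s: 29.65
eef_pos: [0.6538, -0.1217, 0.1711]
tcp_rot: [1.0, -0.0, -0.002, -0.0]
contact_force: [0.8, -0.2, 0.9]
grip_width: 0.0665
```

Run:
```python
from h import *
c=np.array([.4905,.0577]); b=np.array([.482,-.188]); d=(c-b)/np.linalg.norm(c-b)
ang=np.arctan2(d[1],d[0]); print("push ang",ang, d)
# tool x (pad width direction) along push; jaws perpendicular
yaw=ang-np.pi  # or ang
s=b-d*.10; e=c-d*.061
plan((*s,.17,ang),(*s,.17,yaw),(*s,.042,ang)); print(s,e)
p,dd=r.snapshot("side"); cv2.imwrite("pics/s14.png",cv2.resize(p[100:280,180:450],(780,520)))
P=cloud("side",dd).reshape(-1,3)
for y in (.067,-.028,-.122):
    q=P[(np.hypot(P[:,0]-.655,P[:,1]-y)<.035)&(P[:,2]>.103)&(P[:,2]<.122)]; print(len(q),((q.min(0)+q.max(0))/2).round(4),q.max(0)[2])
```

```text
push ang 1.5362150835995538 [0.03457435 0.99940213]
t 29.65 pos [ 0.6538 -0.1217  0.1711] yaw -0.0 grip 0.0665 F [ 0.8 -0.2  0.9] q [-0.26  0.2   1.67  0.    1.28  1.31]
(np.float64(0.47854256487938546), np.float64(-0.28794021283941085), 0.17, np.float64(1.5362150835995538)) -> [-0.584  0.554  0.005] [-0.006  0.004 -3.073]
(np.float64(0.47854256487938546), np.float64(-0.28794021283941085), 0.17, np.float64(-1.6053775699902393)) -> [-0.584  0.554  0.005] [0.004 0.006 3.21 ]
(np.float64(0.47854256487938546), np.float64(-0.28794021283941085), 0.042, np.float64(1.5362150835995538)) -> [-0.583  0.555  0.432] [-0.006  0.004 -3.073]
[ 0.47854256 -0.28794021] [ 0.48839096 -0.00326353]
69 [0.6524 0.0679 0.1092] 0.11532955339183641
57 [ 0.6514 -0.0288  0.1092] 0.11495688875322868
62 [ 0.6526 -0.1212  0.1113] 0.11891204669182162
```

View pics/s14.png

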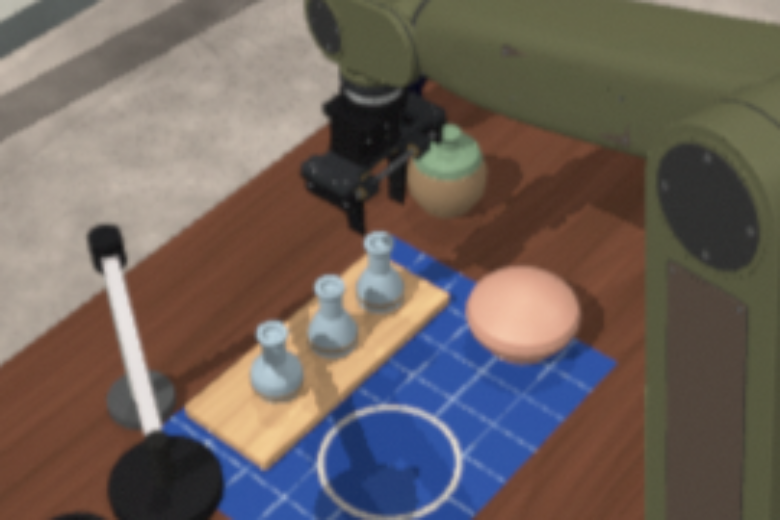

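send_rows(rows=[[-0.06,0.06,0,0,0,-0.1,-0.6],[-0.12,0.11,0,0,0,-0.2,-0.8],[-0.18,0.17,0,0,0,-0.3,-1],[-0.24,0.22,0,0,0,-0.4,-1],[-0.3,0.28,0,0,0,-0.5,-1],[-0.36,0.34,0,0,0,-0.6,-1],[-0.42,0.4,0,0,0,-0.7,-1],[-0.48,0.46,0,0,0,-0.8,-1],[-0.54,0.51,0,0,0,-0.9,-1],[-0.584,0.57,0,0,0,-1,-1]])

```text
time_s: 30.95
eef_pos: [0.4789, -0.2933, 0.1717]
tcp_rot: [0.969, 0.248, 0.0, 0.0]
contact_force: [-0.2, -0.3, -0.3]
grip_width: 0.0949
```

send_rows(rows=[[0,0,0,0,0,-0.2,-1],[0,0,0,0,0,-0.4,-1],[0,0,0,0,0,-0.6,-1],[0,0,0,0,0,-0.8,-1],[0,0,0,0,0,-1,-1],[0,0,0,0,0,-1,-1],[0,0,0,0,0,-1,-1],[0,0,0,0,0,-1,-1],[0,0,0,0,0,-1,-1],[0,0,0,0,0,-1,-1]])

```text
time_s: 32.2
eef_pos: [0.4796, -0.2929, 0.1718]
tcp_rot: [0.878, 0.479, -0.0, -0.0]
contact_force: [-0.3, 0.2, 0.1]
grip_width: 0.0951
```

send_rows(rows=[[0,0,0,0,0,-0.2,-1],[0,0,0,0,0,-0.4,-1],[0,0,0,0,0,-0.6,-1],[0,0,0,0,0,-0.8,-1],[0,0,0,0,0,-1,-1],[0,0,0,0,0,-1,-1],[0,0,0,0,0,-1,-1],[0,0,0,0,0,-1,-1],[0,0,0,0,0,-1,-1],[0,0,0,0,0,-1,-1]])

```text
time_s: 33.45
eef_pos: [0.4796, -0.2929, 0.1718]
tcp_rot: [0.732, 0.681, -0.0, 0.0]
contact_force: [-0.6, -0.1, -0.7]
grip_width: 0.095
```

Run:
```python
from h import *
p,dd=r.snapshot("top"); cv2.imwrite("pics/t15.png",p); 
p,dd=r.snapshot("side"); P=cloud("side",dd).reshape(-1,3)
q=P[(np.hypot(P[:,0]-.48,P[:,1]+.19)<.09)&(P[:,2]>.03)&(P[:,2]<.092)]; print(q.min(0),q.max(0),(q.min(0)+q.max(0))/2)
plan((.4785,-.29,.17,1.536),(.4785,-.29,.045,1.536))
```

```text
[ 0.41486689 -0.25737602  0.03020506] [ 0.55018545 -0.12020614  0.08825894] [ 0.48252617 -0.18879108  0.059232  ]
t 33.55 pos [ 0.4796 -0.2929  0.1718] yaw 1.5 grip 0.0948 F [ 0.8  0.6 -0.2] q [-0.64 -0.03  1.9  -0.    1.26 -0.57]
(0.4785, -0.29, 0.17, 1.536) -> [ 0.01  -0.004  0.006] [ 0.     0.    -0.073]
(0.4785, -0.29, 0.045, 1.536) -> [ 0.01  -0.004  0.423] [ 0.     0.    -0.073]
```

View pics/t15.png

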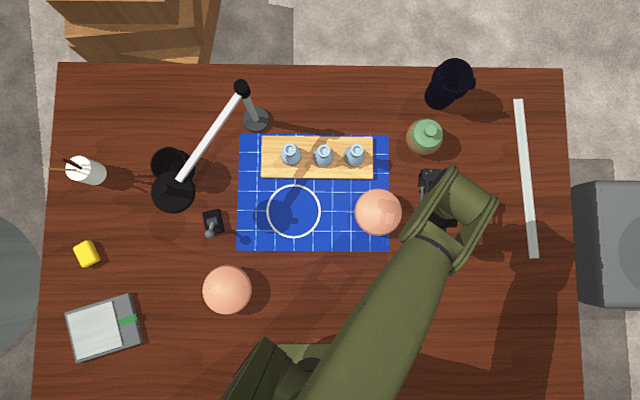

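send_rows(rows=[[0.01,0,0.06,0,0,-0.073,-1],[0,0,0.12,0,0,-0.073,-1],[0,0,0.18,0,0,-0.073,-1],[0,0,0.24,0,0,-0.073,-1],[0,0,0.3,0,0,-0.073,-1],[0,0,0.35,0,0,-0.073,-1],[0,0,0.4,0,0,-0.073,-1],[0,0,0.42,0,0,-0.073,-1],[0,0,0.42,0,0,-0.073,-1],[0,0,0.42,0,0,-0.073,-1]])

```text
time_s: 34.8
eef_pos: [0.4801, -0.2933, 0.0465]
tcp_rot: [0.719, 0.695, 0.0, 0.001]
contact_force: [0.2, 0.2, 1.0]
grip_width: 0.0953
```

Run:
```python
from h import *
plan((.4884,-.06,.045,1.536),(.4884,-.0033,.045,1.536))
```

```text
t 34.8 pos [ 0.4801 -0.2933  0.0465] yaw 1.536 grip 0.0953 F [0.2 0.2 1. ] q [-0.64  0.12  1.99  0.    1.04 -0.61]
(0.4884, -0.06, 0.045, 1.536) -> [0.778 0.001 0.005] [0.002 0.002 0.001]
(0.4884, -0.0033, 0.045, 1.536) -> [ 0.967 -0.006  0.004] [0.002 0.002 0.001]
```

send_rows(rows=[[0.03,0,0,0,0,0,-1],[0.06,0,0,0,0,0,-1],[0.09,0,0,0,0,0,-1],[0.12,0,0,0,0,0,-1],[0.15,0,0,0,0,0,-1],[0.19,0,0,0,0,0,-1],[0.23,0,0,0,0,0,-1],[0.27,0,0,0,0,0,-1],[0.31,0,0,0,0,0,-1],[0.35,0,0,0,0,0,-1]])

```text
time_s: 36.05
eef_pos: [0.4831, -0.1876, 0.0459]
tcp_rot: [0.719, 0.695, -0.0, 0.0]
contact_force: [0.8, -4.8, -0.4]
grip_width: 0.0953
```

```bash
cat > bowl.py <<'E'
from h import *
import sys
g=[float(v) for v in sys.argv[1:3]]
p,dd=r.snapshot("side"); P=cloud("side",dd)
cv2.imwrite(f"pics/{sys.argv[3]}.png",cv2.resize(p[130:340,180:460],(780,585)))
hsv=cv2.cvtColor(p,cv2.COLOR_BGR2HSV); m=((hsv[...,0]<14)&(hsv[...,1]>50)&(hsv[...,2]>120))
q=P[m]; q=q[(np.hypot(q[:,0]-g[0],q[:,1]-g[1])<.1)&(q[:,2]>.025)&(q[:,2]<.092)]
from scipy.optimize import least_squares
t=q[q[:,2]>.08]; print("top",len(t),t.mean(0).round(4))
w=q[(q[:,2]>.034)&(q[:,2]<.056)]
f=least_squares(lambda c:np.hypot(w[:,0]-c[0],w[:,1]-c[1])-.070,g,loss='soft_l1',f_scale=.002); print("belt",len(w),f.x.round(4),np.abs(f.fun).mean().round(4))
print("box",q.min(0).round(3),q.max(0).round(3))
plan()
E
python3 bowl.py .485 -.15 s16
```

```text
top 141 [ 0.4813 -0.1226  0.0825]
belt 193 [ 0.4864 -0.1279] 0.0026
box [ 0.414 -0.188  0.027] [ 0.548 -0.054  0.088]
t 36.1 pos [ 0.4831 -0.1861  0.0458] yaw 1.537 grip 0.0952 F [-0.6 -1.9  0.8] q [-0.47  0.02  2.09  0.    1.03 -0.44]
```

View pics/s16.png

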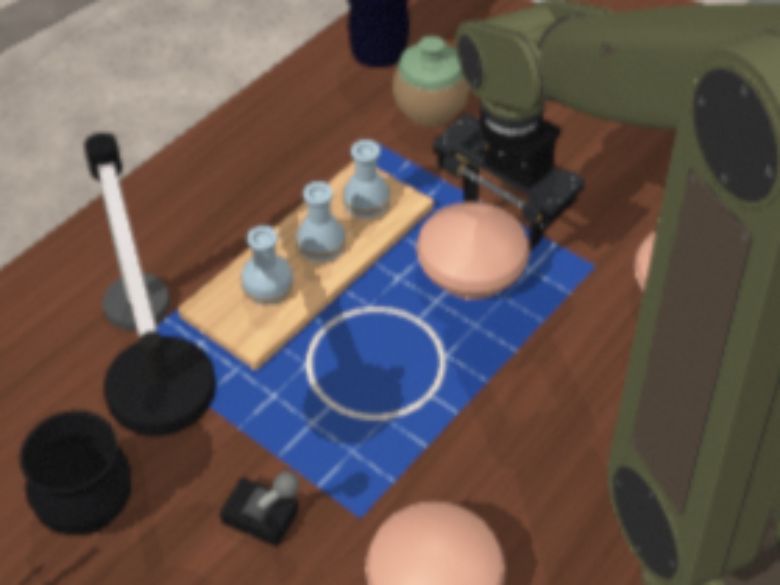

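send_rows(rows=[[0.045,0,0,0,0,0,-1],[0.09,0,0,0,0,0,-1],[0.14,0,0,0,0,0,-1],[0.19,0,0,0,0,0,-1],[0.24,0,0,0,0,0,-1],[0.29,0,0,0,0,0,-1],[0.34,0,0,0,0,0,-1],[0.39,0,0,0,0,0,-1],[0.44,0,0,0,0,0,-1],[0.49,0,0,0,0,0,-1]])

```text
time_s: 37.35
eef_pos: [0.4879, -0.0408, 0.0458]
tcp_rot: [0.719, 0.695, -0.001, 0.0]
contact_force: [0.4, -5.6, -0.1]
grip_width: 0.0953
```

```bash
python3 bowl.py .488 .02 s17
```

```text
top 155 [0.4876 0.0252 0.0829]
belt 216 [0.4917 0.0188] 0.0025
box [ 0.42  -0.044  0.036] [0.552 0.092 0.09 ]
t 37.4 pos [ 0.4877 -0.039   0.0457] yaw 1.537 grip 0.0954 F [ 1.  -0.2  1.8] q [-0.19 -0.04  2.15  0.    1.03 -0.16]
```

View pics/s17.png

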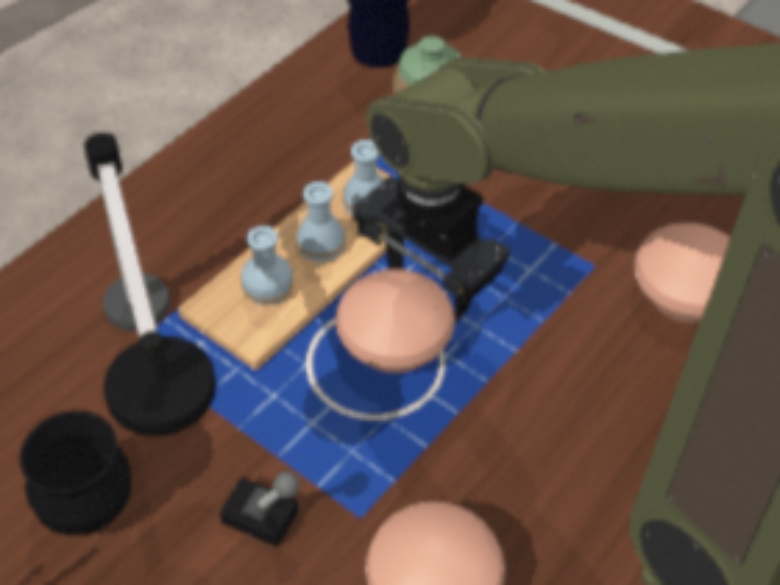

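send_rows(rows=[[0.03,0,0,0,0,0,-1],[0.06,0,0,0,0,0,-1],[0.09,0,0,0,0,0,-1],[0.11,0,0,0,0,0,-1],[0.12,0,0,0,0,0,-1],[0.12,0,0,0,0,0,-1],[0.1,0,0,0,0,0,-1],[0,0,0,0,0,0,-1],[-0.1,0,0,0,0,0,-1],[-0.2,0,0,0,0,0,-1]])

```text
time_s: 38.65
eef_pos: [0.4859, -0.1015, 0.0456]
tcp_rot: [0.719, 0.695, 0.001, -0.001]
contact_force: [-0.3, 0.1, 0.3]
grip_width: 0.0953
```

```bash
python3 bowl.py .49 .055 s18
```

```text
top 165 [0.4874 0.0595 0.0827]
belt 178 [0.4933 0.0548] 0.0025
box [ 0.422 -0.007  0.038] [0.554 0.127 0.089]
t 38.7 pos [ 0.4861 -0.1042  0.0459] yaw 1.534 grip 0.0949 F [ 0.4 -1.7 -0.4] q [-0.32 -0.02  2.13 -0.    1.03 -0.28]
```

View pics/s18.png

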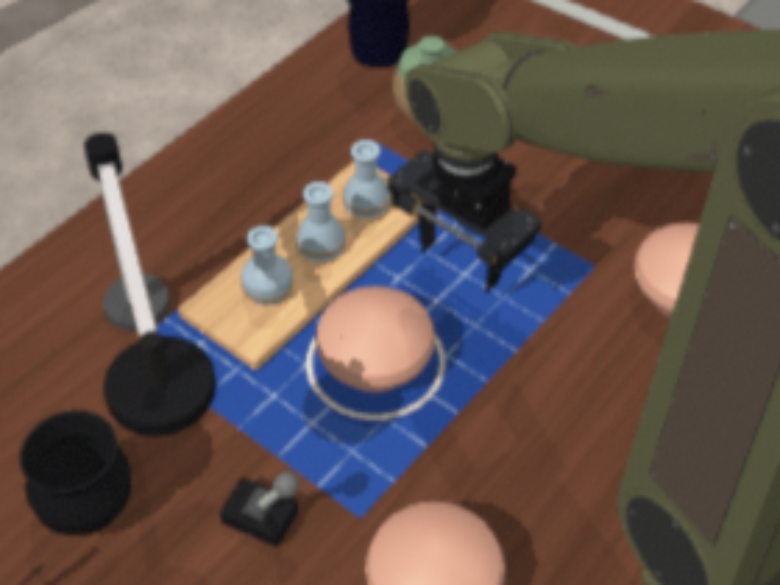

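send_rows(rows=[[0,0,-0.1,0,0,0,-1],[0,0,-0.2,0,0,0.15,-0.8],[0,0,-0.3,0,0,0.3,-0.6],[0,0,-0.4,0,0,0.45,-0.4],[0,0,-0.5,0,0,0.6,-0.2],[0,0,-0.6,0,0,0.75,0],[0,0,-0.7,0,0,0.85,0],[0,0,-0.8,0,0,0.92,0],[0,0,-0.9,0,0,1,0],[0,0,-1,0,0,1,0]])

```text
time_s: 39.95
eef_pos: [0.486, -0.1003, 0.3464]
tcp_rot: [0.869, 0.495, 0.0, -0.001]
contact_force: [0.1, -0.3, -0.5]
grip_width: 0.0474
```

send_rows(rows=[[0,0,-0.05,0,0,0.15,0],[0,0,-0.1,0,0,0.3,0],[0,0,-0.18,0,0,0.45,0],[0,0,-0.18,0,0,0.6,0],[0,0,-0.18,0,0,0.75,0],[0,0,-0.18,0,0,0.9,0],[0,0,-0.18,0,0,1,0],[0,0,-0.18,0,0,1,0],[0,0,-0.18,0,0,1,0],[0,0,-0.18,0,0,1,0]])

```text
time_s: 41.2
eef_pos: [0.4862, -0.1009, 0.3997]
tcp_rot: [0.964, 0.265, 0.0, -0.0]
contact_force: [0.1, -0.4, 0.4]
grip_width: 0.0476
```

send_rows(rows=[[0,0,0,0,0,0.15,0],[0,0,0,0,0,0.3,0],[0,0,0,0,0,0.45,0],[0,0,0,0,0,0.6,0],[0,0,0,0,0,0.75,0],[0,0,0,0,0,0.9,0],[0,0,0,0,0,1,0],[0,0,0,0,0,1,0],[0,0,0,0,0,1,0],[0,0,0,0,0,1,0]])

```text
time_s: 42.45
eef_pos: [0.4862, -0.101, 0.3998]
tcp_rot: [1.0, 0.018, 0.0, -0.0]
contact_force: [0.2, -0.1, -0.3]
grip_width: 0.0477
```

```bash
python3 bowl.py .49 .057 s19
python3 - <<'E'
from h import *
p,dd=r.snapshot("top"); cv2.imwrite("pics/t19.png",p); P=cloud("top",dd).reshape(-1,3)
p,ds=r.snapshot("side"); P=np.concatenate([P,cloud("side",ds).reshape(-1,3)])
q=P[(np.hypot(P[:,0]-.505,P[:,1]-.335)<.08)&(P[:,2]>.29)&(P[:,2]<.32)]; print("grip",len(q),q.mean(0),(q.min(0)+q.max(0))/2)
g=q.mean(0)
plan((g[0],g[1],.4,0))
E
```

```text
top 138 [0.4895 0.0592 0.0829]
belt 176 [0.4928 0.0546] 0.0024
box [ 0.42  -0.007  0.036] [0.553 0.128 0.088]
t 42.5 pos [ 0.4862 -0.101   0.3998] yaw 0.037 grip 0.0476 F [ 0.4 -0.6 -0.5] q [-0.31 -0.27  1.74  0.    1.67  1.22]
grip 151 [0.51405153 0.34025423 0.30319379] [0.51407944 0.34088545 0.30025805]
t 42.6 pos [ 0.4862 -0.101   0.3998] yaw 0.036 grip 0.0475 F [ 0.2 -0.3  0.5] q [-0.31 -0.27  1.74  0.    1.67  1.22]
(np.float64(0.5140515300622612), np.float64(0.34025422814955897), 0.4, 0) -> [ 1.460e-01 -1.467e+00 -1.000e-03] [-0.     0.     0.073]
```

View pics/t19.png

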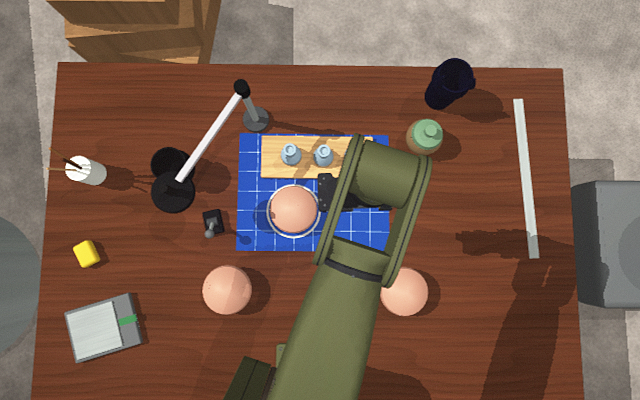

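send_rows(rows=[[0.01,-0.07,0,0,0,0.01,0],[0.02,-0.17,0,0,0,0.02,0],[0.03,-0.27,0,0,0,0.03,0],[0.04,-0.37,0,0,0,0.04,0],[0.05,-0.47,0,0,0,0.05,0],[0.06,-0.57,0,0,0,0.06,0],[0.07,-0.67,0,0,0,0.07,0],[0.08,-0.77,0,0,0,0.073,0],[0.09,-0.87,0,0,0,0.073,0],[0.1,-0.97,0,0,0,0.073,0]])

```text
time_s: 43.85
eef_pos: [0.5056, 0.1919, 0.3998]
tcp_rot: [1.0, 0.0, 0.0, 0.0]
contact_force: [0.3, 0.3, -0.4]
grip_width: 0.0476
```

Run:
```python
from h import *
plan((.514,.340,.4,0),(.514,.34,.283,0))
```

```text
t 43.85 pos [0.5056 0.1919 0.3998] yaw 0.0 grip 0.0476 F [ 0.3  0.3 -0.4] q [ 0.26 -0.17  1.66 -0.    1.65  1.83]
(0.514, 0.34, 0.4, 0) -> [ 0.028 -0.494 -0.001] [ 0. -0.  0.]
(0.514, 0.34, 0.283, 0) -> [ 0.028 -0.494  0.389] [ 0. -0.  0.]
```

send_rows(rows=[[0.01,-0.12,0,0,0,0,0],[0.02,-0.25,0,0,0,0,0],[0.028,-0.38,0,0,0,0,0],[0.028,-0.46,0,0,0,0,0],[0.028,-0.494,0,0,0,0,0],[0.028,-0.494,0.1,0,0,0,0],[0.028,-0.494,0.2,0,0,0,0],[0.028,-0.494,0.3,0,0,0,0],[0.028,-0.494,0.389,0,0,0,0],[0.028,-0.494,0.389,0,0,0,0]])

```text
time_s: 45.1
eef_pos: [0.5131, 0.3376, 0.2803]
tcp_rot: [1.0, -0.001, -0.002, 0.001]
contact_force: [0.5, -0.6, -0.1]
grip_width: 0.0474
```

Run:
```python
from h import *
H=np.array([.768,.176]); o=r.get_obs();p=o['eef_pos']; print(p,o['contact_force'],o['grip_width'])
for y in [.31,.28,.25,.22,.19,.16,.13,.1,.07,.045]:
    x=H[0]-np.sqrt(.303**2-(y-H[1])**2); print(((np.array([x,y])-p[:2])/.3*[1,-1]).round(3),x.round(3),y)
p,d=r.snapshot("side"); cv2.imwrite("pics/s20.png",cv2.resize(p[130:340,150:430],(780,585)))
```

```text
[0.51307614 0.33764675 0.28032525] [ 0.54079338 -0.60781081 -0.09686208] 0.04740751849944894
[-0.056  0.092] 0.496 0.31
[-0.099  0.192] 0.483 0.28
[-0.13   0.292] 0.474 0.25
[-0.15   0.392] 0.468 0.22
[-0.159  0.492] 0.465 0.19
[-0.159  0.592] 0.465 0.16
[-0.149  0.692] 0.469 0.13
[-0.128  0.792] 0.475 0.1
[-0.096  0.892] 0.484 0.07
[-0.061  0.975] 0.495 0.045
```

View pics/s20.png

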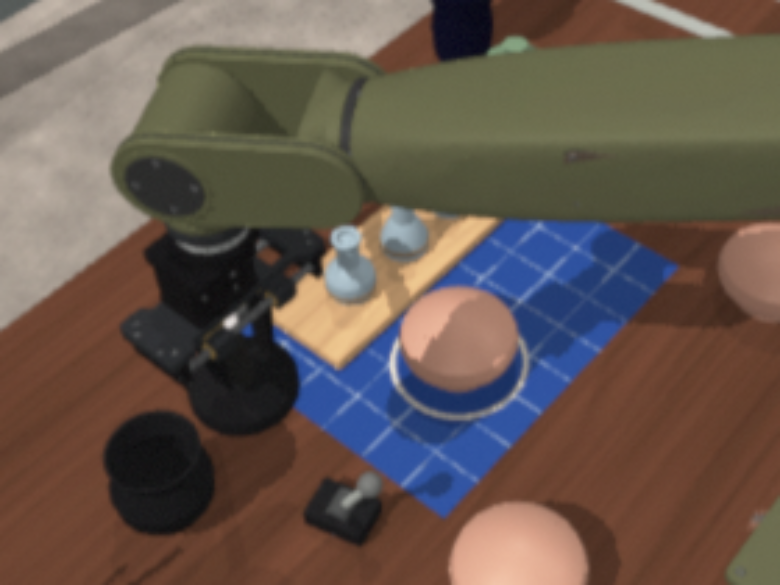

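send_rows(rows=[[-0.056,0.092,0,0,0,0,0],[-0.099,0.192,0,0,0,0,0],[-0.13,0.292,0,0,0,0,0],[-0.15,0.392,0,0,0,0,0],[-0.159,0.492,0,0,0,0,0],[-0.159,0.592,0,0,0,0,0],[-0.149,0.692,0,0,0,0,0],[-0.128,0.792,0,0,0,0,0],[-0.096,0.892,0,0,0,0,0],[-0.061,0.98,0,0,0,0,0]])

```text
time_s: 46.4
eef_pos: [0.4965, 0.0439, 0.2859]
tcp_rot: [1.0, -0.0, 0.002, -0.0]
contact_force: [-0.6, 1.4, 0.8]
grip_width: 0.0476
```

Run:
```python
from h import *
plan()
p,dd=r.snapshot("top"); P=cloud("top",dd).reshape(-1,3)
p,ds=r.snapshot("side"); cv2.imwrite("pics/s21.png",cv2.resize(p[130:340,150:430],(780,585)))
```

```text
t 46.4 pos [0.4965 0.0439 0.2859] yaw -0.001 grip 0.0476 F [-0.6  1.4  0.8] q [-0.02 -0.25  1.91  0.    1.48  1.55]
```

View pics/s21.png

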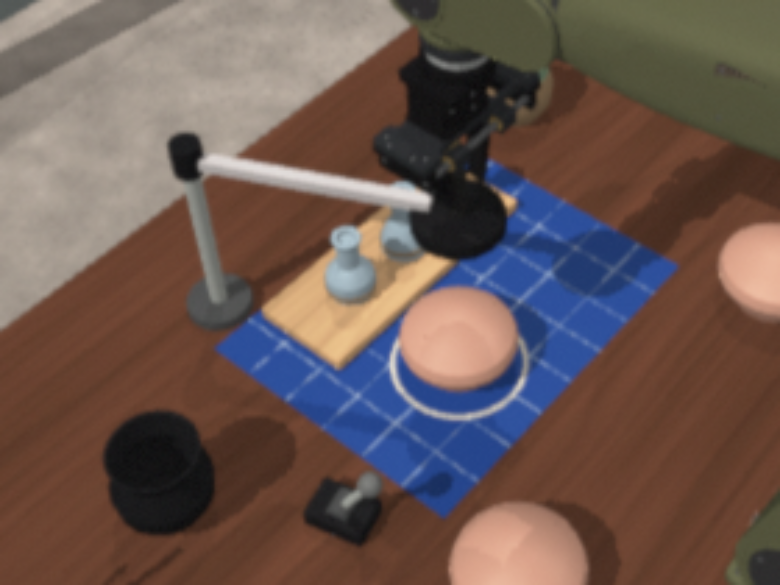

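send_rows(rows=[[0,0,-0.1,0,0,0,0],[0,0,-0.2,0,0,0,0],[0,0,-0.3,0,0,0,0],[0,0,-0.42,0,0,0,0],[-0.07,-0.12,-0.42,0,0,-0.1,0.3],[-0.14,-0.24,-0.42,0,0,-0.2,0.6],[-0.21,-0.38,-0.42,0,0,-0.3,1],[-0.28,-0.52,-0.42,0,0,-0.4,1],[-0.35,-0.65,-0.42,0,0,-0.48,1],[-0.42,-0.77,-0.42,0,0,-0.48,1]])

```text
time_s: 47.75
eef_pos: [0.3683, 0.2778, 0.4109]
tcp_rot: [0.993, 0.12, 0.001, -0.001]
contact_force: [-0.5, 0.2, 0.3]
grip_width: 0.0009
```

```bash
python3 - <<'E'
from h import *
p,dd=r.snapshot("top"); cv2.imwrite("pics/t22.png",p); P=cloud("top",dd).reshape(-1,3)
p,ds=r.snapshot("side"); cv2.imwrite("pics/s22.png",p); P=np.concatenate([P,cloud("side",ds).reshape(-1,3)])
q=P[(np.hypot(P[:,0]-.49,P[:,1]-.058)<.06)&(P[:,2]>.29)&(P[:,2]<.32)]; print("grip",len(q),q.mean(0),(q.min(0)+q.max(0))/2)
q=P[(np.hypot(P[:,0]-.455,P[:,1]-.295)<.06)&(P[:,2]>.019)&(P[:,2]<.03)]; print("block",len(q),cv2.minAreaRect((q[:,:2]*1000).astype(np.float32)))
q=P[(np.hypot(P[:,0]-.417,P[:,1]-.286)<.03)&(P[:,2]>.085)&(P[:,2]<.12)]; print("tip",len(q),q.mean(0),(q.min(0)+q.max(0))/2)
plan((.372,.275,.4,.24),(.372,.275,.084,.24))
E
python3 bowl.py .49 .057 s22b
```

```text
grip 66 [0.49741744 0.04259961 0.30594769] [0.497473   0.04261231 0.30145039]
block 541 ((453.7469482421875, 294.7309265136719), (72.81285858154297, 56.756690979003906), 12.779067993164062)
tip 142 [0.41641578 0.28561562 0.09849233] [0.41777302 0.28530835 0.09801815]
t 47.85 pos [0.3676 0.2789 0.4109] yaw 0.245 grip 0.0001 F [-0.1 -0.3  0.2] q [ 0.53 -0.35  1.79  0.    1.7   1.86]
(0.372, 0.275, 0.4, 0.24) -> [0.011 0.016 0.036] [-0.004 -0.004  0.011]
(0.372, 0.275, 0.084, 0.24) -> [0.009 0.018 1.09 ] [-0.004 -0.004  0.011]
top 163 [0.4886 0.0612 0.0826]
belt 196 [0.4927 0.0551] 0.0026
box [ 0.421 -0.007  0.039] [0.553 0.129 0.088]
t 47.9 pos [0.3685 0.2776 0.4107] yaw 0.244 grip 0.0003 F [-0.2 -0.5 -0.7] q [ 0.53 -0.35  1.79  0.    1.7   1.86]
```

View pics/s22.png

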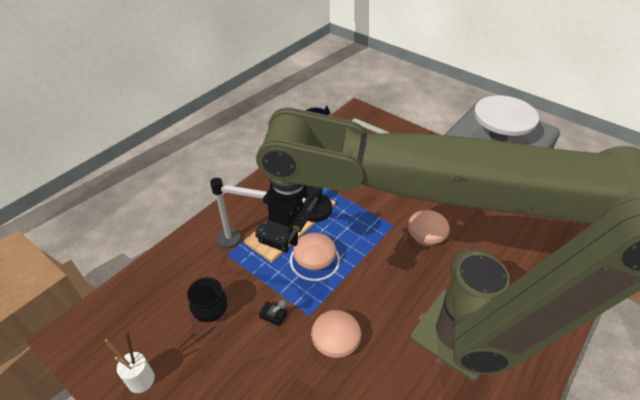

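send_rows(rows=[[0.01,0,0.1,0,0,0.03,1],[0.01,0.01,0.2,0,0,0.03,1],[0.01,0.01,0.3,0,0,0.03,1],[0.01,0.01,0.4,0,0,0.03,1],[0.01,0.01,0.5,0,0,0.03,1],[0.01,0.01,0.6,0,0,0.03,1],[0.01,0.01,0.7,0,0,0.03,1],[0.01,0.01,0.8,0,0,0.03,1],[0.01,0.01,0.9,0,0,0.03,1],[0.01,0.01,0.98,0,0,0.03,1]])

```text
time_s: 49.15
eef_pos: [0.3739, 0.2732, 0.1147]
tcp_rot: [0.994, 0.112, 0.0, 0.0]
contact_force: [-0.0, 0.0, 0.1]
grip_width: 0.0005
```

Run:
```python
from h import *
d=np.array([np.cos(.223),np.sin(.223)]); pv=np.array([.4537,.2947])
def at(s,z): return (*(pv+d*s),z,.223)
plan(at(-.085,.086),at(-.02,.086),at(.01,.086),at(.02,.086))
```

```text
t 49.15 pos [0.3739 0.2732 0.1147] yaw 0.223 grip 0.0005 F [-0.   0.   0.1] q [ 0.52 -0.2   2.16 -0.    1.18  1.86]
(np.float64(0.37080473855780577), np.float64(0.2759017120345956), 0.086, 0.223) -> [-0.008 -0.011  0.096] [ 0.    -0.001  0.001]
(np.float64(0.4341952326018366), np.float64(0.2902768734199049), 0.086, 0.223) -> [ 0.209 -0.011  0.096] [ 0.    -0.001  0.001]
(np.float64(0.46345238369908165), np.float64(0.2969115632900476), 0.086, 0.223) -> [ 0.309 -0.011  0.096] [ 0.    -0.001  0.001]
(np.float64(0.47320476739816336), np.float64(0.29912312658009516), 0.086, 0.223) -> [ 0.342 -0.011  0.096] [ 0.    -0.001  0.001]
```

send_rows(rows=[[0,-0.011,0.05,0,0,0,1],[0,-0.011,0.096,0,0,0,1],[0,-0.011,0.096,0,0,0,1],[0.04,-0.011,0.096,0,0,0,1],[0.08,-0.011,0.096,0,0,0,1],[0.13,-0.011,0.096,0,0,0,1],[0.18,-0.011,0.096,0,0,0,1],[0.23,-0.011,0.096,0,0,0,1],[0.28,-0.011,0.096,0,0,0,1],[0.32,-0.011,0.096,0,0,0,1]])

```text
time_s: 50.4
eef_pos: [0.4664, 0.2983, 0.0857]
tcp_rot: [0.994, 0.112, -0.001, 0.0]
contact_force: [-14.7, -3.2, 5.1]
grip_width: 0.0004
```

Run:
```python
from h import *
plan()
p,ds=r.snapshot("side"); cv2.imwrite("pics/s23.png",cv2.resize(p[230:350,200:380],(780,520)))
P=cloud("side",ds)[230:350,200:380];
```

```text
t 50.4 pos [0.4664 0.2983 0.0857] yaw 0.225 grip 0.0004 F [-14.7  -3.2   5.1] q [0.47 0.05 1.98 0.   1.11 1.82]
```

View pics/s23.png

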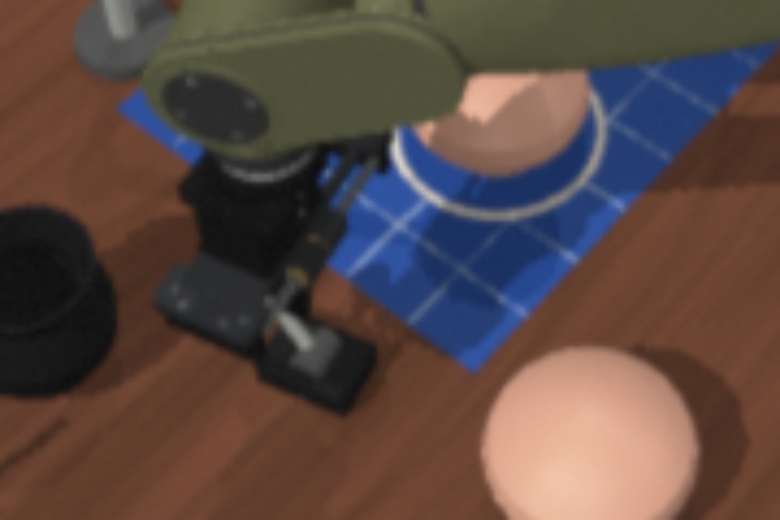

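send_rows(rows=[[0.005,0,0,0,0,0,1],[0.01,0,0,0,0,0,1],[0.015,0,0,0,0,0,1],[0.015,0,0,0,0,0,1],[0.015,0,0,0,0,0,1],[0.015,0,0,0,0,0,1],[0.015,0,0,0,0,0,1],[0.015,0,0,0,0,0,1],[0.015,0,0,0,0,0,1],[0.015,0,0,0,0,0,1]])

```text
time_s: 51.7
eef_pos: [0.4666, 0.2984, 0.0855]
tcp_rot: [0.994, 0.112, -0.006, 0.001]
contact_force: [-13.3, -5.6, 8.0]
grip_width: 0.0004
```

send_rows(rows=[[-0.05,0,0,0,0,0,1],[-0.12,0,0,0,0,0,1],[-0.2,0,0,0,0,0,1],[-0.27,0,-0.05,0,0,0,1],[-0.27,0,-0.2,0,0,0,1],[-0.27,0,-0.35,0,0,0,1],[-0.27,0,-0.5,0,0,0,1],[-0.27,0,-0.65,0,0,0,1],[-0.27,-0.1,-0.8,0,0,0,1],[-0.27,-0.2,-0.9,0,0,0,1]])

```text
time_s: 52.95
eef_pos: [0.3788, 0.3408, 0.3595]
tcp_rot: [0.994, 0.112, 0.002, -0.001]
contact_force: [0.2, -0.1, -0.2]
grip_width: 0.0007
```

```bash
python3 - <<'E'
from h import *
p,dd=r.snapshot("top"); cv2.imwrite("pics/t24.png",p); P=cloud("top",dd).reshape(-1,3)
p,ds=r.snapshot("side"); cv2.imwrite("pics/s24.png",p); P=np.concatenate([P,cloud("side",ds).reshape(-1,3)])
q=P[(np.hypot(P[:,0]-.49,P[:,1]-.058)<.06)&(P[:,2]>.29)&(P[:,2]<.32)]; print("grip",len(q),q.mean(0))
q=P[(np.hypot(P[:,0]-.4537,P[:,1]-.2947)<.06)&(P[:,2]>.085)&(P[:,2]<.12)]; print("tip",len(q),q.mean(0)); m=q.mean(0)
d=np.array([np.cos(.223),np.sin(.223)]); print("along",(m[:2]-[.4537,.2947])@d, "off was",(np.array([.417,.2856])-[.4537,.2947])@d)
for y in (.067,-.028,-.122):
    q=P[(np.hypot(P[:,0]-.655,P[:,1]-y)<.04)&(P[:,2]>.103)&(P[:,2]<.122)]; print(len(q),((q.min(0)+q.max(0))/2).round(4) if len(q) else 0)
E
python3 bowl.py .49 .057 s24b
```

```text
grip 67 [0.4973985  0.04261962 0.30553985]
tip 132 [0.49012672 0.303767   0.09840707]
along 0.03752995820447959 off was -0.037803770769573045
125 [0.6559 0.0625 0.1101]
122 [ 0.6521 -0.0331  0.1111]
126 [ 0.6549 -0.1261  0.1105]
top 166 [0.4864 0.0601 0.0826]
belt 197 [0.4929 0.0551] 0.0024
box [ 0.421 -0.009  0.036] [0.555 0.127 0.09 ]
t 53.1 pos [0.3787 0.341  0.3582] yaw 0.227 grip 0.0005 F [ 0.9 -0.4 -0.8] q [ 0.63 -0.24  1.79 -0.    1.59  1.97]
```

View pics/s24.png

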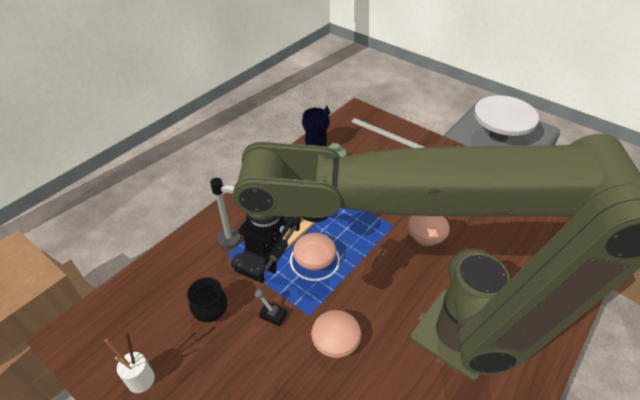

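View pics/t24.png

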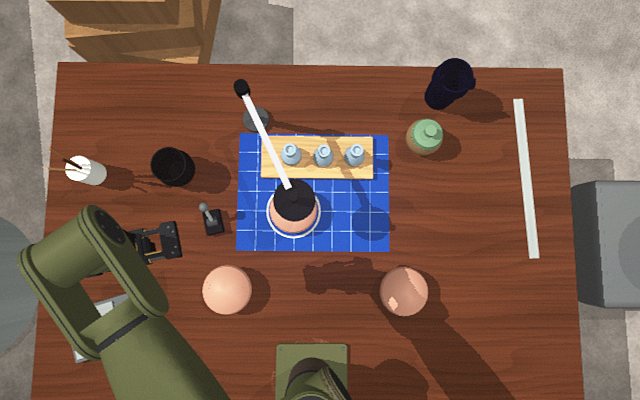

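```bash
python3 -c "
from station import r
print(r.sign_off())"
```

```text
the job is handed in; nothing more can be done
None
```

I finished the job and handed it in at about 53 s of the 210 s allowed; the sign-off gives no verdict.

I swung the lamp clear of the mat and stood the three vases I could find upright on the bamboo board. I pushed the bowl that started farthest from the robot into the circle, swung the lamp back over it and threw the switch.

My last camera checks:
- **Vases:** all three are upright. Their centres are within about 5 mm of the board centre in depth and 115 mm in length. I saw no fourth vase in any view, so I took it as absent.
- **Bowl:** it is a few mm from the circle centre. Two ways of measuring it disagreed by about 8 mm, still well inside the 25 mm limit. It was knocked about 2 cm aside earlier in the run, so I measured it again before pushing.
- **Lamp:** the head is about 16 mm from right above the circle centre. Its position did not change between the last two looks.
- **Switch:** the lever tip measured 37.5 mm past the middle, against 37.8 mm before it on the off side, which puts it fully over.
- **Jar and black pot:** both look unmoved in the pictures, but I did not measure them again at the end.
- **Arm:** it is raised at the left, touching nothing.

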